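# Free a locked dispensing tray and pack its spray bottles

## Task

The power is out and both dispensing trays are locked: push the release pin through the small hole in the front of the unit that holds the spray bottles until its tray springs open, leave the other unit locked, and lay the pin away in the steel dish. Draw the tray right out and set all its spray bottles down gently in the round tub, upright, one in the middle and the others around it; once they are all packed, push the empty tray fully home so that it latches again. Do not disturb the other things on the counter.

Things in the scene. Friction and masses are not known exactly. Their poses are not given: they have to be found in the camera images.
- unit1: fixed white dispensing unit, one of two alike, side by side: 200 deep (x), 236 wide (y), 132 high, clear window over its tray. Origin: centre of its underside; front face at x -100 mm, looking to -x: tray front at y -70..110, pillar with dead keypad and release hole at y -118..-70. Shut tray inside: x -90..71, y -66..106, floor at z 12. One unit's tray holds the spray bottles, the other's two squat jars
- hole1 (a point): centre of the mouth of unit1's round release hole, 13 mm wide, in its front face, 94 right of the unit's centre (y -94), 85 above the counter. It runs level along the unit's +x through a 6 mm plate; the hidden latch arm waits 33 mm behind the face; pushed in 5 to 6 mm (2 N rising to 4 to 6 N) it frees the tray; it stops after 11 mm
- latch1 (a joint): angle (rad) of unit1's spring latch (unit2's is alike): 0 at rest, frees the tray from about 0.15, 0.32 at its stop; springs back when the pin is withdrawn
- tray1 (a joint): how far unit1's tray is out (m) along the unit's -x: about 0.001 when latched, 0.172 fully out. Freed, it springs out 0.03 to 0.04 and stays; it slides lightly and stays where it is left. Pushed fully in (up to about 8 N over the last 30 mm, against the ejector spring and latch) it latches by itself
- tray1_handle (a point): middle of the bar handle on unit1's tray: level round steel bar, 10 mm thick, 90 long along the unit's y, axis 35 in front of the tray front (30 clear behind it), 105 above the counter; moves with the tray. Tray front: 10 thick, top 126 above the counter; side walls 52
- unit2: fixed white dispensing unit, one of two alike, side by side: 200 deep (x), 236 wide (y), 132 high, clear window over its tray. Origin: centre of its underside; front face at x -100 mm, looking to -x: tray front at y -70..110, pillar with dead keypad and release hole at y -118..-70. Shut tray inside: x -90..71, y -66..106, floor at z 12. One unit's tray holds the spray bottles, the other's two squat jars
- hole2 (a point): centre of the mouth of unit2's round release hole, 13 mm wide, in its front face, 94 right of the unit's centre (y -94), 85 above the counter. It runs level along the unit's +x through a 6 mm plate; the hidden latch arm waits 33 mm behind the face; pushed in 5 to 6 mm (2 N rising to 4 to 6 N) it frees the tray; it stops after 11 mm
- tray2 (a joint): how far unit2's tray is out (m) along the unit's -x: about 0.001 when latched, 0.172 fully out. Freed, it springs out 0.03 to 0.04 and stays; it slides lightly and stays where it is left. Pushed fully in (up to about 8 N over the last 30 mm, against the ejector spring and latch) it latches by itself
- tray2_handle (a point): middle of the bar handle on unit2's tray: level round steel bar, 10 mm thick, 90 long along the unit's y, axis 35 in front of the tray front (30 clear behind it), 105 above the counter; moves with the tray. Tray front: 10 thick, top 126 above the counter; side walls 52
- spray1: upright spray bottle (75 g): amber round body 40 across (33 at its foot) and 60 high with a small shoulder, then a slim white cap 18 across from 66 to 108 high, to be gripped. Origin: centre of its underside, z up its axis. 4 to 7 such bottles are present, about 51 to 57 apart in the tray
- spray2: upright spray bottle (75 g): amber round body 40 across (33 at its foot) and 60 high with a small shoulder, then a slim white cap 18 across from 66 to 108 high, to be gripped. Origin: centre of its underside, z up its axis. 4 to 7 such bottles are present, about 51 to 57 apart in the tray
- spray3: upright spray bottle (75 g): amber round body 40 across (33 at its foot) and 60 high with a small shoulder, then a slim white cap 18 across from 66 to 108 high, to be gripped. Origin: centre of its underside, z up its axis. 4 to 7 such bottles are present, about 51 to 57 apart in the tray
- spray4: upright spray bottle (75 g): amber round body 40 across (33 at its foot) and 60 high with a small shoulder, then a slim white cap 18 across from 66 to 108 high, to be gripped. Origin: centre of its underside, z up its axis. 4 to 7 such bottles are present, about 51 to 57 apart in the tray
- spray5: upright spray bottle (75 g): amber round body 40 across (33 at its foot) and 60 high with a small shoulder, then a slim white cap 18 across from 66 to 108 high, to be gripped. Origin: centre of its underside, z up its axis. 4 to 7 such bottles are present, about 51 to 57 apart in the tray
- spray6: upright spray bottle (75 g): amber round body 40 across (33 at its foot) and 60 high with a small shoulder, then a slim white cap 18 across from 66 to 108 high, to be gripped. Origin: centre of its underside, z up its axis. 4 to 7 such bottles are present, about 51 to 57 apart in the tray
- spray7: upright spray bottle (75 g): amber round body 40 across (33 at its foot) and 60 high with a small shoulder, then a slim white cap 18 across from 66 to 108 high, to be gripped. Origin: centre of its underside, z up its axis. 4 to 7 such bottles are present, about 51 to 57 apart in the tray
- tub: loose round open metal transport tub (0.9 kg): inside 138 across, outside 149, 62 high, floor 6 above the counter. Origin: centre of its underside. It just takes seven spray bottles, one in the middle and six around
- pin: release pin (90 g) lying on the counter: a square black handle 70 long, 18 by 18, and a thin steel rod 6 thick and 95 long. Origin: middle of the handle's underside as it first lies; the rod points along its +x, its axis 9 above the origin
- pin_tip (a point): tip of the pin's rod, 130 mm from the centre of the handle along the pin's +x
- dish: shallow open steel dish standing loose on the counter (0.6 kg): outside 260 long (x) by 140 wide (y), 22 high, walls and floor 3 thick. Origin: centre of its underside
- flat_box: flat medicine box lying on the counter, 42 by 105, 22 high; bystander
- carton: small upright medicine carton, 62 by 48, 95 high; bystander
- tape: roll of tape lying flat, 84 across, 22 high; bystander
Mind the look-alikes: they are no part of the job. Leave any yellow look-alike of the pin alone.

How it is judged:
On the way, in this order (a step that is already met when the one before it is completed fails the run):
1. the pin's tip presses the latch of the bottles' unit over through its hole (value of joint latch1 above 0.1 rad and x of pin_tip in the frame of unit1 above -0.075 m and distance between pin_tip and hole1 below 0.055 m), for 0.05 s.
2. that tray has been drawn right out (150 mm or more) (value of joint tray1 above 0.15 m), for 0.2 s.
3. every spray bottle stands upright on the floor of the tub, one of them in the middle (horizontal distance between each of spray1, spray2, spray3, spray4, spray5, spray6, spray7 and tub below 0.056 m and z of each of spray1, spray2, spray3, spray4, spray5, spray6, spray7 in the frame of tub below 0.011 m and angle between each of spray1, spray2, spray3, spray4, spray5, spray6, spray7's own z axis and vertical below 0.12 rad and linear speed of each of spray1, spray2, spray3, spray4, spray5, spray6, spray7 below 0.02 m/s and horizontal distance between any of spray1, spray2, spray3, spray4, spray5, spray6, spray7 and tub below 0.016 m), for 0.3 s.
4. the empty tray is pushed home and latched (value of joint tray1 below 0.004 m and value of joint latch1 below 0.05 rad), for 0.3 s.
At the end, for the whole second after the job is handed in: every spray bottle stands on the tub's floor, within 56 mm of its centre and leaning under 0.12 rad, one within 16 mm of the centre; the emptied tray is home and latched (out under 4 mm), the other still is; the pin lies in the dish, handle and tip under 24 mm above its underside; all at rest (all of step 3 and all of step 4 and value of joint tray2 below 0.004 m and x of pin in the frame of dish between -0.126 and 0.126 m and y of pin in the frame of dish between -0.066 and 0.066 m and z of each of pin, pin_tip in the frame of dish below 0.024 m and x of pin_tip in the frame of dish between -0.126 and 0.126 m and y of pin_tip in the frame of dish between -0.066 and 0.066 m and linear speed of pin below 0.02 m/s); the robot touches nothing.
It fails at once if the other unit's tray is opened (value of joint tray2 above 0.006 m).
It fails at once if a spray bottle is knocked over (angle between any of spray1, spray2, spray3, spray4, spray5, spray6, spray7's own z axis and vertical above 0.8 rad).
It fails at once if a spray bottle is let fall ((linear speed of spray1 above 0.8 m/s and contact force between the fingers and spray1 below 0.1 N) or (linear speed of spray2 above 0.8 m/s and contact force between the fingers and spray2 below 0.1 N) or (linear speed of spray3 above 0.8 m/s and contact force between the fingers and spray3 below 0.1 N) or (linear speed of spray4 above 0.8 m/s and contact force between the fingers and spray4 below 0.1 N) or (linear speed of spray5 above 0.8 m/s and contact force between the fingers and spray5 below 0.1 N) or (linear speed of spray6 above 0.8 m/s and contact force between the fingers and spray6 below 0.1 N) or (linear speed of spray7 above 0.8 m/s and contact force between the fingers and spray7 below 0.1 N)).
It fails at once if a bystander is moved or knocked over (distance of any of flat_box, carton, tape from where it was at the start of the episode above 0.03 m).
Of spray1, spray2, spray3, spray4, spray5, spray6, spray7 only 4 to 7 are there at a start; the rules pass over those that are not, and their reading is None.
At some moment in a run one of pin, dish may be knocked a few centimetres aside while the robot is not near it.
It also fails if it takes over 210 s, if anything falls off the work surface, if the arm or the gripper's body presses on something with over 40 N, if the wrist force passes 120 N, or if a joint passes its speed limit or range.

## Robot

A 6-joint arm with a two-finger parallel gripper is mounted at the origin on the work surface. World frame = base frame: x ahead of the robot, y to its left, z up, the work surface at z = 0. Lengths are in m, angles in rad, forces in N, time in s.
With the tool pointing down it reaches from about 0.275 to 0.725 m from the base axis. Payload 15.9 kg.
Tool frame: the origin (TCP) lies at the very end of the fingers, on their centre line; the grasp point (between the pads) lies behind it (robot.tcp_to_grasp is the z of the grasp point in the tool frame, in m); z points along the fingers, y is the direction in which the jaws open and shut (so a half turn about z gives the same grasp; the last joint's range is limited). The gripper opens to 85 mm and grips with 20 to 120 N. Pads are 22 mm wide; open, the fingers measure 114 mm over their backs; the gripper's body (76 mm by 85 mm) begins 54 mm behind the grasp point. The pads swing forward as they close: fully open they stand 13 mm farther back than shut.
Start: joints at [-1.211, 0.213, -0.034, 1.323, 0, 1.571], TCP at [0.176, -0.468, 0.231] pointing down, gripper open.
Joint ranges: [-2.98, 2.98], [-0.74, 1.72], [-1.14, 1.35], [-2.1, 2.04], [-1.57, 1.44], [-3.14, 3.14]. Speed limits (rad/s): [1.89, 1.89, 2.39, 2.57, 3.14, 3.14].

## Interface

Orientations are given as a rotation vector (axis times angle).
In Python, from bench import robot, eyes, order gives the robot as it stands.
- The arm moves only by the tool play_rows, never from a script. Its argument "plan" is a list of rows, each a list of 3 entries, a list of its own where there are three numbers: the finger opening in mm, from 0 to 85.4, then the shift along the tool's x, y, z normalised to -1 to 1, where 1 is 0.15 m, then the turn about the tool's z normalised to -1 to 1, where 1 is 1.5 rad. In form: [[grip, [dx, dy, dz], roll], ...]. A call has 1 to 12 rows; each row shifts and turns the commanded pose from where the row before left it, along the tool's axes as they then stand; what a row does not reach is not made up. A row lasts 1/8 s, in which the tool goes at most 62.5 mm and 10.7 degrees, less where a joint would pass 70% of its speed; a pose out of reach is approached as far as the arm can. A call with a number of a shift or a turn outside -1 to 1 is refused whole. A call with a gripper value outside its range is refused whole. The fingers move at their own pace and stop on an object; "newtons" is the grip in N (left out, the last holds). Time passes only in rows, so rows that do not move let the fingers close. It gives the time, the measured TCP pose, the force and the opening at its end, in the units of the state.
- robot.state(): the state, without advancing time (a new reading comes with each control period).
- eyes.capture(name): name is "scene" or "top" or "wrist"; returns a dict with "pixels" (400x640x3 uint8, red, green, blue), "vfov" (degrees; the focal length in pixels is half the picture's height over the tangent of half this angle, whatever the lens; pixels are square), "cx", "cy" (the principal point, pixels), "rvec" (rotation vector, rad) and "tvec" (3), from world to camera coordinates, as OpenCV has them; the wrist camera has in their place "hand_eye" (4x4, takes a point from camera to tool coordinates, whose origin is the TCP and whose axes are the flange's). Camera axes: x right, y down, z forward; pixel columns grow to the right and rows downward; lengths in m; the calibration is good to about 2 mm. The wrist camera is an equidistant fisheye: a pixel r from the principal point sees the ray r / f radians off the axis. A picture is of the moment at which its call begins: read the wrist's pose just before it. There is no depth.
- order.sign_off(): hands the job in, once; it reports no verdict.
The state is a dict: "time": time; "q": joint angles; "joint_velocities": joint speeds; "effort": joint torques, N m; "tool_pos": TCP position; "tool_rot": TCP orientation; "wrist_force": force on the tool from outside, world axes, zero at the start; "moment": the same for the moment, N m; "opening": finger opening in m.
Only numpy, scipy, OpenCV 4.12 (cv2) and the standard library are available. Lean on these libraries where they do the work, as an engineer would, in place of code of your own. Each camera call takes 0.05 s, during which the arm holds its last target.

## Working session

There is one attempt and no reset: what is moved stays moved. The work goes in short steps, Python scripts to look and compute and a tool call to move; the robot and the scene stay as the last step left them, time stands still between calls to the robot, and variables do not carry over. Pictures are saved under pics/ and viewed, and the job is handed in when it is done.

Besides the shell and the picture viewer there is one more tool, called after ">>>" as a command line: name --argument value ..., lists and objects as JSON in quotes. play_rows: Moves the arm, as the interface text tells. Its arguments: {"type":"object","properties":{"plan":{"type":"array","items":{"type":"array"}},"newtons":{"type":"number"}},"required":["plan"]}

```bash
ls -la; mkdir -p pics; python3 - <<'E'
from bench import robot, eyes, order
import cv2
print(robot.state()); print(robot.tcp_to_grasp)
for n in ["scene","top","wrist"]:
    c=eyes.capture(n); cv2.imwrite(f"pics/{n}0.png",c["pixels"][:,:,::-1])
    print(n,{k:v for k,v in c.items() if k!="pixels"})
E
```

```text
total 12
drwxr-xr-x  3 agent agent 4096 Dec  7 06:26 .
drwxr-xr-x 23 root  root  4096 Dec  7 06:26 ..
drwxr-xr-x  2 agent agent 4096 Dec  7 06:26 pics
{'time': 0.0, 'q': array([-1.21096124e+00,  2.13345368e-01, -3.50758869e-02,  1.32349473e+00,
       -1.67566115e-05,  1.57080344e+00]), 'joint_velocities': array([ 0.00171672, -0.00115062,  0.00129824, -0.00143625, -0.00195283,
        0.00044168]), 'effort': array([-1.53006786e-03, -6.86157560e+01,  4.87120950e+01,  1.72204140e-02,
       -9.68564450e-05, -5.65439314e-05]), 'tool_pos': array([ 0.17593274, -0.46765437,  0.23081489]), 'tool_rot': array([-3.08980361e+00, -5.61975559e-01,  3.40510944e-04]), 'wrist_force': array([ 0.50338573, -0.4253448 , -0.44322375]), 'moment': array([ 0.01399965,  0.00045052, -0.03632605]), 'opening': 0.08543481174608299}
-0.0187
scene {'vfov': 54.885194010960454, 'cx': 317.9999720463061, 'cy': 199.13713889703425, 'rvec': array([ 2.25895204,  1.19425023, -0.38718072]), 'tvec': array([-0.31793659, -0.31495051,  1.42391281])}
top {'vfov': 51.8441944018963, 'cx': 319.90855641790864, 'cy': 200.15212034350563, 'rvec': array([ 2.16012706, -2.15739443,  0.14186313]), 'tvec': array([0.01114463, 0.57140798, 1.1706765 ])}
wrist {'vfov': 65.70646984690485, 'cx': 316.9006272612879, 'cy': 198.22295345144784, 'hand_eye': array([[-4.76992921e-04, -9.55177046e-01, -2.96034766e-01,
         7.48714131e-02],
       [ 9.99999886e-01, -4.66257541e-04, -1.06860305e-04,
        -1.07737998e-03],
       [-3.59579309e-05, -2.96034783e-01,  9.55177160e-01,
        -1.41390950e-01],
       [ 0.00000000e+00,  0.00000000e+00,  0.00000000e+00,
         1.00000000e+00]])}
```

View pics/scene0.png

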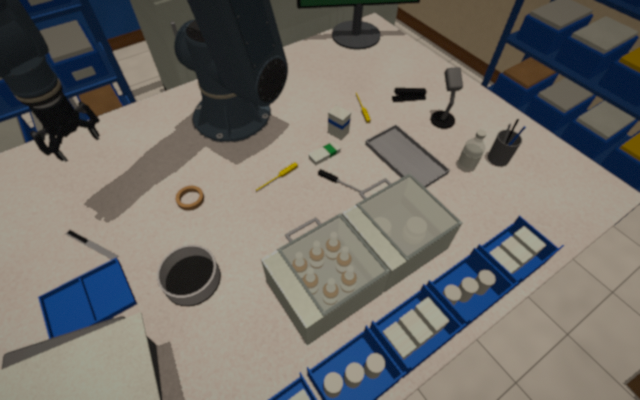

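View pics/top0.png

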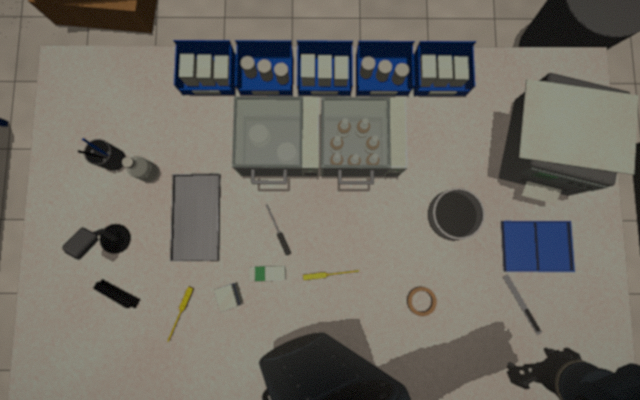

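View pics/wrist0.png

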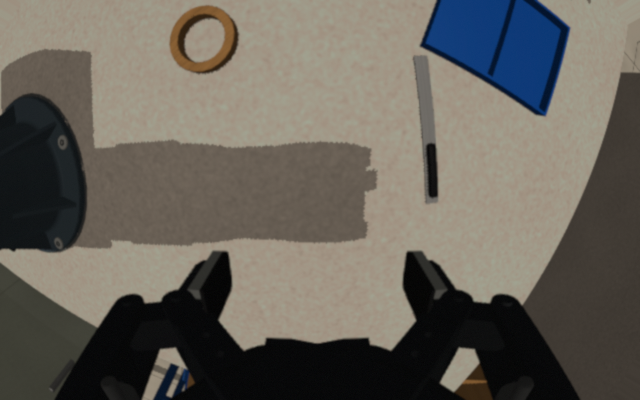

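Candidates for the pin, in top-view pixels:
- Black handle with a thin steel rod at (283,243), rod toward (268,207). This matches the description.
- Yellow look-alikes at (330,274) and (182,310).
- Flat blade with a black handle at (520,305).
- Black clip at (117,293).

I'll check the choice with a crop. The bottles' unit is the right one, at (355,135), with 7 bottles. The tub is at (455,214) and the dish at (196,217).

```bash
cat > h.py <<'E'
import numpy as np, cv2
from scipy.spatial.transform import Rotation as R
from bench import robot, eyes, order
def cap(name, save=None):
    st=robot.state(); c=eyes.capture(name); c["name"]=name
    c["f"]=200/np.tan(np.radians(c["vfov"])/2)
    if "rvec" in c:
        Rm=R.from_rotvec(c["rvec"]).as_matrix(); c["Rwc"]=Rm.T; c["o"]=-Rm.T@c["tvec"]
    else:
        Rt=R.from_rotvec(st["tool_rot"]).as_matrix(); H=c["hand_eye"]
        c["Rwc"]=Rt@H[:3,:3]; c["o"]=Rt@H[:3,3]+st["tool_pos"]
    if save: cv2.imwrite(f"pics/{save}.png",c["pixels"][:,:,::-1])
    return c
def ray(c,u,v):
    x=(u-c["cx"])/c["f"]; y=(v-c["cy"])/c["f"]
    if c["name"]=="wrist":
        r=np.hypot(x,y); s=np.sin(r)/r if r>1e-9 else 1.
        d=np.array([x*s,y*s,np.cos(r)])
    else: d=np.array([x,y,1.])
    return c["Rwc"]@(d/np.linalg.norm(d))
def toz(c,u,v,z):
    d=ray(c,u,v); return c["o"]+d*(z-c["o"][2])/d[2]
def tox(c,u,v,p,n):  # onto plane through p with normal n
    d=ray(c,u,v); return c["o"]+d*(np.dot(np.array(p)-c["o"],n)/np.dot(d,n))
def proj(c,p):
    q=c["Rwc"].T@(np.array(p,float)-c["o"])
    if c["name"]=="wrist":
        th=np.arctan2(np.hypot(q[0],q[1]),q[2]); a=np.hypot(q[0],q[1])
        return np.array([c["cx"]+c["f"]*th*q[0]/a, c["cy"]+c["f"]*th*q[1]/a])
    return np.array([c["cx"]+c["f"]*q[0]/q[2], c["cy"]+c["f"]*q[1]/q[2]])
def crop(c,u0,v0,u1,v1,k,save):
    im=c["pixels"][v0:v1,u0:u1,::-1]; cv2.imwrite(f"pics/{save}.png",cv2.resize(im,None,fx=k,fy=k,interpolation=cv2.INTER_CUBIC))
def step(target, yaw=None):
    """print shift in tool axes (units of .15m) to reach target TCP; yaw = world angle of tool x"""
    st=robot.state(); Rt=R.from_rotvec(st["tool_rot"]).as_matrix()
    d=Rt.T@(np.array(target)-st["tool_pos"]); y0=np.arctan2(Rt[1,0],Rt[0,0])
    print("shift mm",np.round(d*1000,1),"units",np.round(d/.15,3),"yaw now",round(y0,4))
    if yaw is not None:
        e=-(yaw-y0); e=(e+np.pi)%(2*np.pi)-np.pi   # tool z down: turn about tool z = - world yaw
        print("turn rad",round(e,4),"units",round(e/1.5,4))
E
python3 - <<'E'
from h import *
c=cap("top")
crop(c,220,85,420,280,3,"t1")
g=lambda u,v,z:print((u,v),np.round(toz(c,u,v,z),4))
print("pin");g(268,207,.009);g(283,243,.009)
print("tub"); g(455,214,.062)
print("unit TL,TR,BL,BR z132");[g(u,v,.132) for u,v in [(234,96),(405,96),(233,175),(405,175)]]
print("dish");[g(u,v,.022) for u,v in [(173,175),(219,175),(171,261),(219,261)]]
E
```

```text
pin
(268, 207) [0.5539 0.1669 0.009 ]
(283, 243) [0.4469 0.1208 0.009 ]
tub
(455, 214) [ 0.5288 -0.3746  0.062 ]
unit TL,TR,BL,BR z132
(234, 96) [0.8511 0.2518 0.132 ]
(405, 96) [ 0.8525 -0.2248  0.132 ]
(233, 175) [0.6277 0.2484 0.132 ]
(405, 175) [ 0.6286 -0.2192  0.132 ]
dish
(173, 175) [0.6481 0.4503 0.022 ]
(219, 175) [0.6484 0.3132 0.022 ]
(171, 261) [0.3942 0.4445 0.022 ]
(219, 261) [0.3943 0.3051 0.022 ]
```

View pics/t1.png

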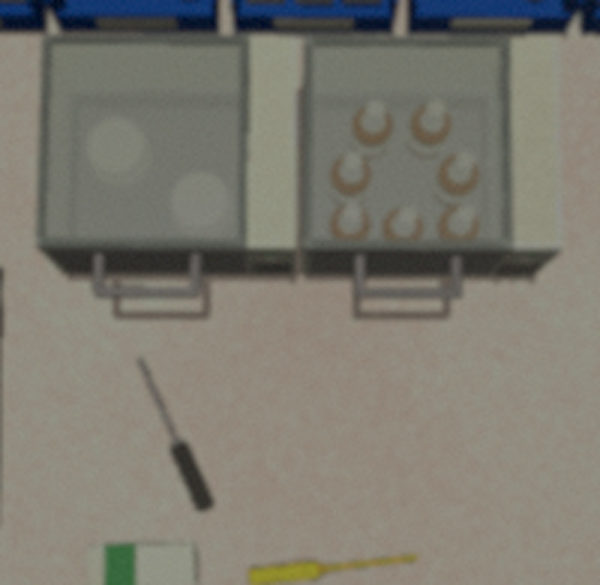

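```bash
python3 - <<'E'
from h import *
step([0.42,0.11,0.25],3.55)
E
```

```text
shift mm [ 431.8 -454.9  -18.7] units [ 2.879 -3.033 -0.124] yaw now 0.3598
turn rad 3.093 units 2.062
```

>>> play_rows --plan '[[85, [0, 0, 0], 0.05]]'

```text
time: 0.32
tool_pos: [0.176, -0.4679, 0.2311]
tool_rot: [-3.11, -0.444, 0.0]
wrist_force: [1.4, 0.3, -0.7]
opening: 0.0851
```

```bash
python3 - <<'E'
from h import *
step([0.42,0.11,0.25],3.55); print(robot.state()["q"])
E
```

```text
shift mm [ 395.9 -486.6  -18.7] units [ 2.639 -3.244 -0.125] yaw now 0.2835
turn rad 3.0166 units 2.0111
[-1.21107018e+00  2.13112884e-01 -3.46592847e-02  1.32348647e+00
 -7.50725411e-06  1.64706325e+00]
```

>>> play_rows --plan '[[85, [0.22, -0.27, -0.0104], 0], [85, [0.22, -0.27, -0.0104], 0], [85, [0.22, -0.27, -0.0104], 0], [85, [0.22, -0.27, -0.0104], 0], [85, [0.22, -0.27, -0.0104], 0], [85, [0.22, -0.27, -0.0104], 0], [85, [0.22, -0.27, -0.0104], 0], [85, [0.22, -0.27, -0.0104], 0], [85, [0.22, -0.27, -0.0104], 0], [85, [0.22, -0.27, -0.0104], 0], [85, [0.22, -0.27, -0.0104], 0], [85, [0.22, -0.27, -0.0104], 0]]'

```text
time: 1.82
tool_pos: [0.4199, 0.1116, 0.2501]
tool_rot: [3.11, 0.447, 0.0]
wrist_force: [1.2, -0.7, 0.0]
opening: 0.0853
```

>>> play_rows --plan '[[85, [0, 0, 0], -0.12], [85, [0, 0, 0], -0.12], [85, [0, 0, 0], -0.12], [85, [0, 0, 0], -0.12], [85, [0, 0, 0], -0.12], [85, [0, 0, 0], -0.12], [85, [0, 0, 0], -0.12], [85, [0, 0, 0], -0.12], [85, [0, 0, 0], -0.12], [85, [0, 0, 0], -0.12], [85, [0, 0, 0], -0.12], [85, [0, 0, 0], -0.12]]'

```text
time: 3.32
tool_pos: [0.4195, 0.1097, 0.2499]
tool_rot: [-1.064, -2.956, 0.0]
wrist_force: [0.3, 0.8, 0.5]
opening: 0.0849
```

>>> play_rows --plan '[[85, [0, 0, 0], -0.12], [85, [0, 0, 0], -0.12], [85, [0, 0, 0], -0.12], [85, [0, 0, 0], -0.12], [85, [0, 0, 0], -0.12], [85, [0, 0, 0], -0.12], [85, [0, 0, 0], 0]]'

```text
time: 4.2
tool_pos: [0.4194, 0.1097, 0.2499]
tool_rot: [0.597, -3.084, -0.0]
wrist_force: [0.2, -0.4, 0.2]
opening: 0.0849
```

```bash
python3 - <<'E'
from h import *
c=cap("wrist","w1"); st=robot.state(); print(st["tool_pos"],st["q"]); step([0.42,0.11,0.25],3.55)
E
```

```text
[0.41946633 0.1096998  0.24995241] [ 2.55772869e-01  7.36110909e-02 -1.51079801e-01  1.34629106e+00
  2.82546659e-05 -1.23330442e-01]
shift mm [-0.6  0.1 -0. ] units [-0.004  0.001 -0.   ] yaw now -2.7625
turn rad -0.0293 units -0.0195
```

View pics/w1.png

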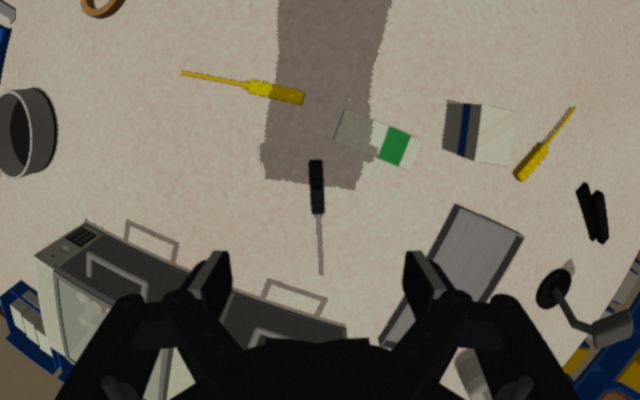

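The wrist view confirms the pin: a square black handle at (316,187) with a thin steel rod ending at about (321,273). The yellow ones lie at (250,87) and (545,145). Next I'll measure it precisely.

```bash
python3 - <<'E'
from h import *
c=cap("wrist"); im=c["pixels"]; crop(c,270,140,370,290,4,"w1c")
g=im.max(axis=2); m=((g<45)).astype(np.uint8); m[:150]=0;m[225:]=0;m[:,:290]=0;m[:,340:]=0
n,l,s,ce=cv2.connectedComponentsWithStats(m); k=1+np.argmax(s[1:,4]); print(s[k],ce[k])
ys,xs=np.where(l==k); P=np.array([toz(c,x,y,.016)[:2] for x,y in zip(xs,ys)])
r=cv2.minAreaRect((P*1000).astype(np.float32)); print(r)
print("tip",[toz(c,u,v,.009) for u,v in [(321,273)]])
for v in range(215,280,5): print(v, im[v,305:335].min(axis=1).tolist())
E
```

```text
[309 160  15  54 659] [316.3383915  185.41881639]
((442.8895263671875, 119.04548645019531), (69.39546966552734, 16.361509323120117), 23.701213836669922)
tip [array([0.55963836, 0.17289144, 0.009     ])]
215 [141, 143, 144, 145, 146, 145, 141, 135, 120, 96, 85, 90, 95, 97, 95, 88, 84, 92, 113, 131, 139, 141, 143, 143, 142, 142, 142, 140, 138, 137]
220 [137, 139, 142, 144, 143, 141, 141, 140, 140, 139, 132, 111, 100, 101, 99, 103, 126, 137, 139, 142, 142, 142, 140, 139, 139, 140, 140, 140, 141, 141]
225 [135, 135, 138, 140, 143, 142, 142, 144, 146, 146, 139, 115, 99, 100, 100, 95, 102, 122, 134, 138, 140, 142, 141, 141, 142, 142, 143, 143, 141, 139]
230 [147, 146, 144, 144, 144, 146, 144, 143, 140, 138, 132, 118, 103, 100, 101, 97, 101, 124, 138, 143, 143, 144, 145, 145, 145, 145, 145, 146, 145, 143]
235 [144, 144, 145, 145, 144, 142, 140, 140, 140, 140, 139, 134, 116, 101, 100, 97, 99, 125, 143, 147, 147, 146, 146, 146, 145, 144, 143, 143, 143, 142]
240 [136, 136, 138, 141, 142, 141, 140, 140, 138, 137, 138, 133, 116, 100, 100, 100, 104, 124, 137, 139, 139, 139, 140, 141, 141, 142, 14
[... 390 characters left out ...]
8, 122, 102, 100, 97, 96, 117, 135, 139, 139, 139, 141, 141, 143, 143, 145, 146, 146]
260 [143, 143, 141, 141, 140, 139, 139, 141, 142, 143, 143, 142, 138, 121, 99, 98, 99, 102, 120, 136, 139, 138, 138, 140, 143, 146, 149, 149, 149, 148]
265 [143, 142, 141, 141, 140, 141, 142, 143, 143, 144, 145, 146, 142, 126, 105, 98, 100, 101, 120, 136, 142, 143, 142, 143, 144, 145, 146, 146, 147, 148]
270 [140, 141, 142, 144, 145, 144, 141, 140, 139, 142, 145, 145, 142, 130, 111, 99, 100, 100, 108, 125, 137, 140, 143, 145, 145, 142, 139, 140, 142, 144]
275 [143, 143, 144, 145, 145, 146, 147, 148, 146, 144, 143, 144, 145, 144, 136, 120, 117, 119, 125, 134, 141, 142, 143, 141, 141, 139, 140, 143, 147, 149]
```

View pics/w1c.png

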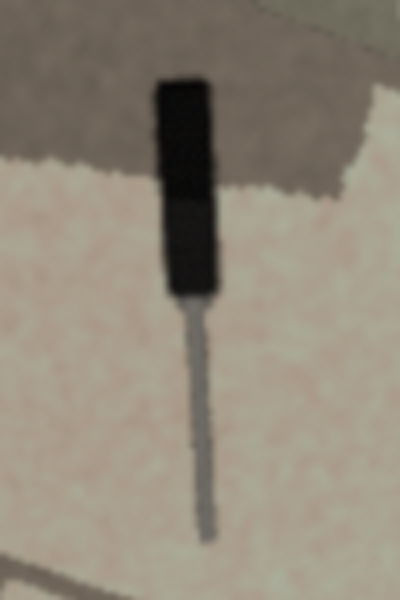

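```bash
python3 - <<'E'
from h import *
step([0.442,0.119,0.004],0.424+np.pi)
E
```

```text
shift mm [-24.4   0.3 246. ] units [-0.162  0.002  1.64 ] yaw now -2.7629
turn rad -0.0453 units -0.0302
```

>>> play_rows --plan '[[40, [-0.081, -0.002, 0.1], -0.03], [40, [-0.081, -0.002, 0.25], 0], [40, [0, 0, 0.35], 0], [40, [0, 0, 0.35], 0], [40, [0, 0, 0.25], 0], [40, [0, 0, 0.15], 0], [40, [0, 0, 0], 0]]' --newtons 60

```text
time: 5.18
tool_pos: [0.4409, 0.1184, 0.0314]
tool_rot: [0.663, -3.068, 0.0]
wrist_force: [0.3, -0.5, 0.9]
opening: 0.0396
```

```bash
python3 - <<'E'
from h import *
c=cap("wrist","w2"); step([0.442,0.119,0.004],0.424+np.pi)
E
```

```text
shift mm [-0.3  0.2 28.6] units [-0.002  0.001  0.191] yaw now -2.7156
turn rad 0.002 units 0.0013
```

View pics/w2.png

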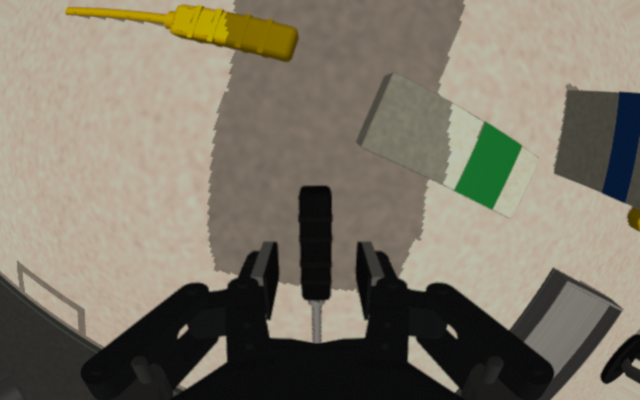

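The handle is centred between the fingers at (316,240) and the rod points down the image. I'll descend and grip.

>>> play_rows --plan '[[40, [0, 0, 0.09], 0], [40, [0, 0, 0.06], 0], [40, [0, 0, 0.03], 0], [30, [0, 0, 0], 0], [10, [0, 0, 0], 0], [10, [0, 0, 0], 0], [10, [0, 0, 0], 0], [10, [0, 0, 0], 0]]' --newtons 60

```text
time: 6.22
tool_pos: [0.4423, 0.1188, 0.0059]
tool_rot: [-0.667, 3.069, 0.0]
wrist_force: [-2.8, -0.3, 5.0]
opening: 0.0165
```

```bash
python3 - <<'E'
from h import *
print(robot.state()["opening"],robot.state()["tool_pos"]); step([0.44,-0.0,0.15],np.pi)
E
```

```text
0.016514376094024653 [0.44234125 0.11881535 0.00592715]
shift mm [  51.4 -107.1 -144.1] units [ 0.342 -0.714 -0.961] yaw now -2.7134
turn rad 0.4282 units 0.2854
```

>>> play_rows --plan '[[10, [0, 0, -0.1], 0], [10, [0, 0, -0.25], 0], [10, [0, 0, -0.3], 0], [10, [0, 0, -0.3], 0], [10, [0, 0, 0], 0.1], [10, [0, 0, 0], 0.1], [10, [0, 0, 0], 0.085], [10, [0, 0, 0], 0]]'

```text
time: 7.22
tool_pos: [0.4421, 0.1187, 0.1481]
tool_rot: [-0.002, 3.142, -0.0]
wrist_force: [-0.2, 0.1, 0.1]
opening: 0.0163
```

```bash
python3 - <<'E'
from h import *
c=cap("wrist","w3"); print(robot.state()["opening"],robot.state()["wrist_force"]); step([0.44,-0.15,0.15],np.pi)
E
```

```text
0.016409790355792823 [-0.96599209  0.06813345 -0.57877552]
shift mm [   3.  -268.7   -1.9] units [ 0.02  -1.791 -0.013] yaw now -3.1381
turn rad 0.0035 units 0.0023
```

View pics/w3.png

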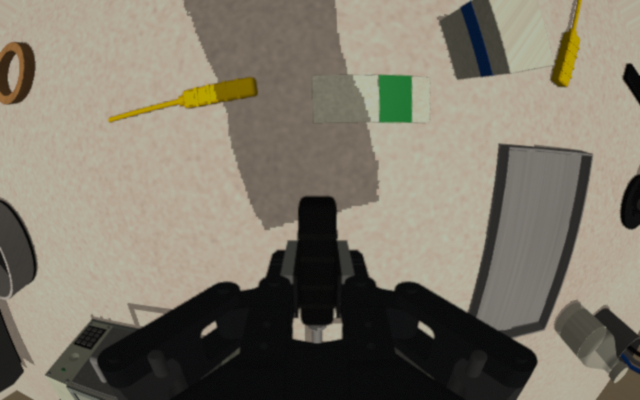

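>>> play_rows --plan '[[10, [0, -0.05, -0.15], 0], [10, [-0.1, -0.2, -0.15], 0], [10, [-0.2, -0.3, -0.04], 0], [10, [-0.09, -0.1, 0], 0], [10, [0, 0, 0], 0]]'

```text
time: 7.9
tool_pos: [0.501, 0.0206, 0.1986]
tool_rot: [0.001, -3.141, -0.0]
wrist_force: [-0.9, 1.0, -0.9]
opening: 0.0164
```

```bash
python3 - <<'E'
from h import *
c=cap("wrist","w4"); print(robot.state()["tool_pos"]); crop(c,0,150,200,350,3,"w4c")
E
```

```text
[0.50033277 0.02140353 0.1985352 ]
```

View pics/w4.png

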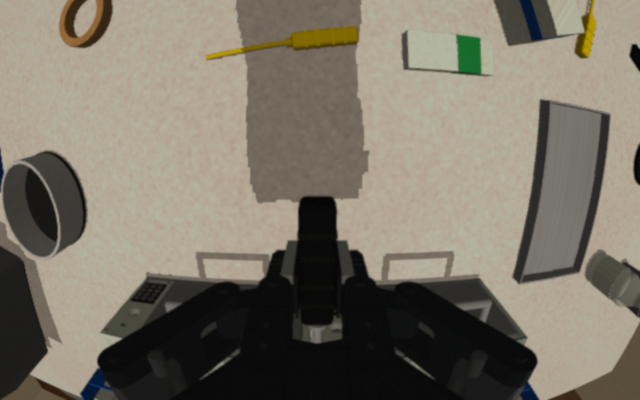

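View pics/w4c.png

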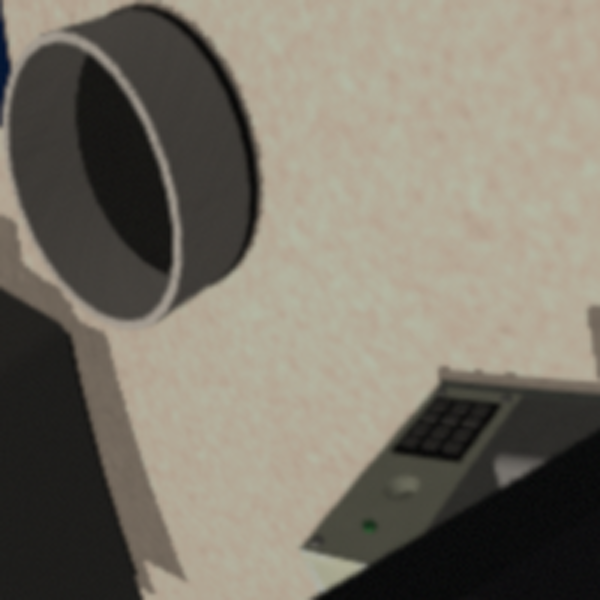

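```bash
python3 - <<'E'
from h import *
c=cap("wrist")
print("bot outer",toz(c,147.7,276.5,0)); print("top outer",toz(c,100.7,332.5,.132)); print("hole z85",toz(c,134.3,312.3,.085))
print("bottom edge right",toz(c,199,278.5,0),toz(c,400,278.5,0),toz(c,475,276,0))
crop(c,90,260,190,350,6,"w4d")
E
```

```text
bot outer [ 0.64674015 -0.22111644  0.        ]
top outer [ 0.64484169 -0.21859073  0.132     ]
hole z85 [ 0.64552926 -0.19614426  0.085     ]
bottom edge right [ 0.64254093 -0.13731189  0.        ] [0.63905597 0.1315538  0.        ] [ 6.43543322e-01  2.45790437e-01 -5.55111512e-17]
```

View pics/w4d.png

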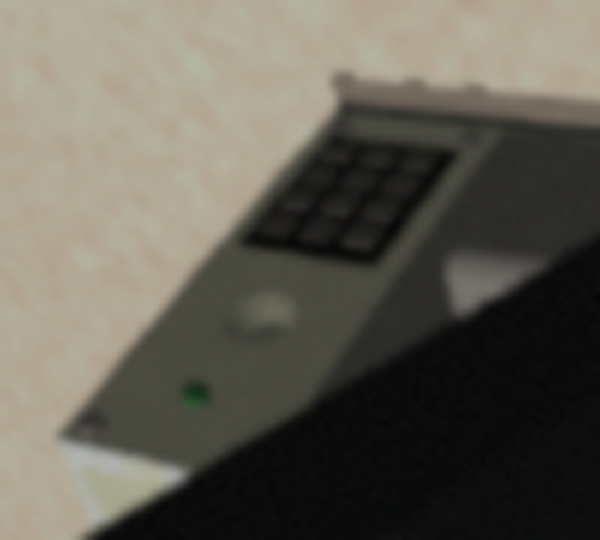

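The release hole is the round recess at (134,312) on the pillar; its position from this view is about (0.6455, -0.196). I'll take a second view from the other side.

>>> play_rows --plan '[[10, [0, -0.2, 0], 0], [10, [0, -0.4, 0], 0], [10, [0, -0.4, 0], 0], [10, [0, -0.4, 0], 0], [10, [0, -0.4, 0], 0], [10, [0, -0.4, 0], 0], [10, [0, -0.4, 0], 0], [10, [0, -0.2, 0], 0], [10, [0, 0, 0], 0]]'

```text
time: 9.12
tool_pos: [0.5008, -0.3993, 0.1982]
tool_rot: [0.001, -3.141, -0.001]
wrist_force: [0.7, 0.8, -0.7]
opening: 0.016
```

```bash
python3 - <<'E'
from h import *
c=cap("wrist","w5"); print(robot.state()["tool_pos"]); crop(c,400,200,640,400,3,"w5c")
E
```

```text
[ 0.50106753 -0.39808681  0.19850308]
```

View pics/w5c.png

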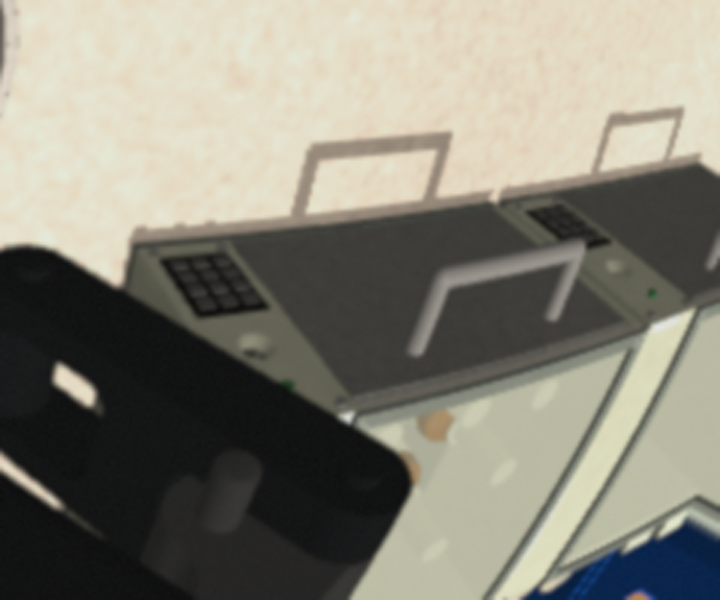

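```bash
python3 - <<'E'
from h import *
c=cap("wrist"); print(robot.state()["tool_pos"])
crop(c,440,260,520,340,8,"w5d")
print("hole",toz(c,400+256/3,200+347/3,.085))
print("bottom outer",toz(c,400+135/3,200+243/3,0),"junction bottom",toz(c,400+497/3,200+205/3,0))
print("handle corners z105", toz(c,400+443/3,200+278/3,.105),toz(c,400+580/3,200+248/3,.105))
E
```

```text
[ 0.50121868 -0.39746103  0.19880866]
hole [ 0.64786975 -0.19891064  0.085     ]
bottom outer [ 0.64853717 -0.22095093  0.        ] junction bottom [0.65210024 0.01936722 0.        ]
handle corners z105 [ 0.61245512 -0.12764211  0.105     ] [ 0.61257224 -0.03551916  0.105     ]
```

View pics/w5d.png

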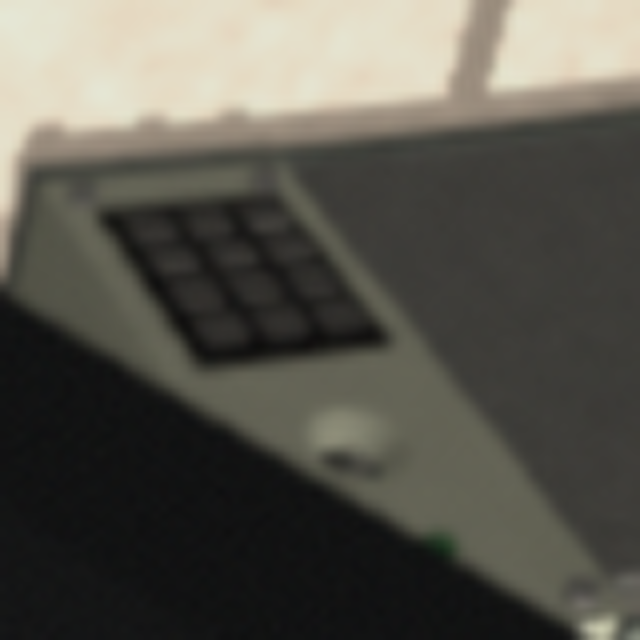

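```bash
python3 - <<'E'
from h import *
c=cap("wrist")
o2=c["o"].copy(); d2=ray(c,440+352/8,260+441/8)
import copy
c1=copy.deepcopy(c); c1["o"]=c["o"]+np.array([0.50035-0.5012,0.0214+0.3975,0.1986-0.1988])
d1=ray(c1,133.7,312.3)
print("z85:",toz(c,484,315.1,.085),toz(c1,133.7,312.3,.085))
A=np.stack([d1,-d2],1); s=np.linalg.lstsq(A,o2-c1["o"],rcond=None)[0]
p1=c1["o"]+d1*s[0];p2=o2+d2*s[1];print("tri",p1,p2)
step([0.485,-0.1965,0.1988],np.pi)
E
```

```text
z85: [ 0.64693665 -0.20024058  0.085     ] [ 0.64600404 -0.19698498  0.085     ]
tri [ 0.64793451 -0.19888965  0.08278168] [ 0.64848768 -0.19888958  0.08326301]
shift mm [ 15.8 200.8   0.4] units [0.106 1.338 0.002] yaw now -3.1392
turn rad 0.0024 units 0.0016
```

>>> play_rows --plan '[[10, [0.08, 0.2, 0], 0], [10, [0, 0.4, 0], 0], [10, [0, 0.4, 0], 0], [10, [0, 0.34, 0], 0.0016], [10, [0, 0, 0.2], 0], [10, [0, 0, 0.3], 0], [10, [0, 0, 0.28], 0], [10, [0, 0, 0], 0], [10, [0, 0, 0], 0]]'

```text
time: 10.4
tool_pos: [0.4895, -0.1974, 0.0838]
tool_rot: [0.001, 3.14, -0.001]
wrist_force: [0.3, -0.1, -1.1]
opening: 0.0162
```

```bash
python3 - <<'E'
from h import *
c=cap("top","t2"); crop(c,330,140,430,230,6,"t2c"); c2=cap("scene","s2"); crop(c2,200,150,360,280,4,"s2c")
print(robot.state()["tool_pos"]);step([0.485,-0.1972,0.082],np.pi)
E
```

```text
[ 0.48996962 -0.19787638  0.0840174 ]
shift mm [5.  0.7 2. ] units [0.033 0.004 0.013] yaw now 3.1403
turn rad -0.0013 units -0.0008
```

View pics/t2c.png

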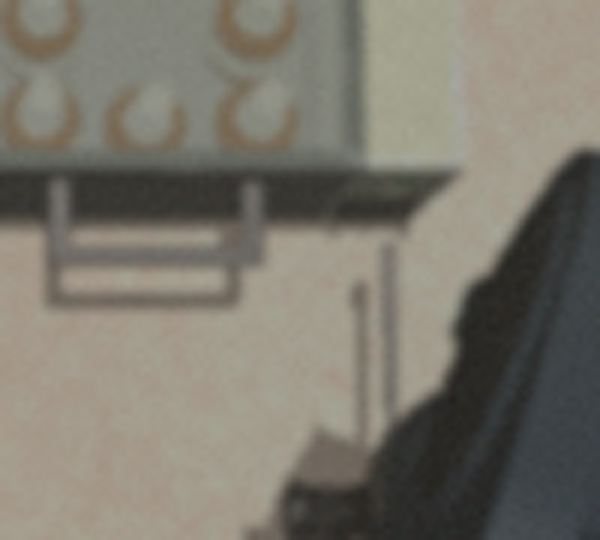

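View pics/s2c.png

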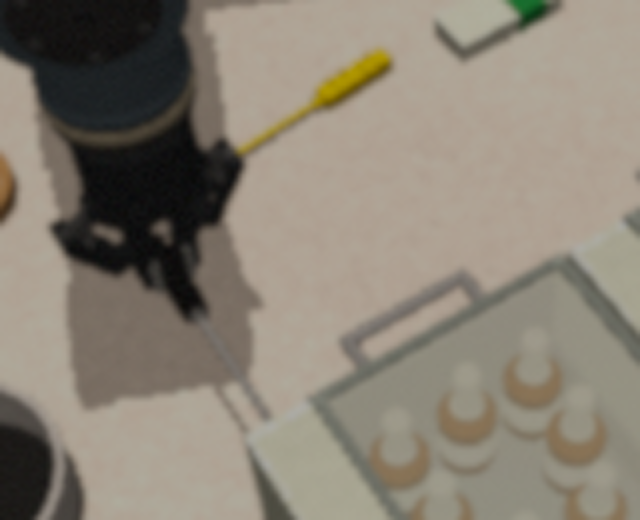

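```bash
python3 - <<'E'
from h import *
c=cap("top"); g=lambda a,b,z:np.round(toz(c,330+a/6,140+b/6,z),4)
print("rod tip",g(389.5,243,.087),"rod mid",g(390,340,.087),g(391,405,.087))
print("top corner R",g(462,172,.132),"bottom corner",g(408,226,0),"handle bar",g(50,250,.105),g(262,258,.105))
print("bar mid", g(155,253,.105))
s=cap("scene")
for a,b in [(205,318),(265,415)]:
    print("scene rod",np.round(toz(s,200+a/4,150+b/4,.087),4))
print("pillar/front top z132",np.round(toz(s,200+250/4,150+438/4,.132),4))
print(proj(s,[.62,-.1975,.087]),proj(s,[.648,-.2205,.132]))
E
```

```text
rod tip [ 0.6213 -0.1999  0.087 ] rod mid [ 0.5752 -0.1991  0.087 ] [ 0.5445 -0.1989  0.087 ]
top corner R [ 0.6462 -0.2251  0.132 ] bottom corner [ 0.6454 -0.226   0.    ] handle bar [ 0.6145 -0.0389  0.105 ] [ 0.611  -0.1372  0.105 ]
bar mid [ 0.6132 -0.0876  0.105 ]
scene rod [ 0.5362 -0.1968  0.087 ]
scene rod [ 0.6219 -0.1999  0.087 ]
pillar/front top z132 [ 0.6539 -0.2231  0.132 ]
[266.69559837 252.72845296] [262.22059841 257.12178968]
```

>>> play_rows --plan '[[10, [0, -0.007, 0.0135], -0.001], [10, [0, 0, 0], 0], [10, [-0.05, 0, 0], 0], [10, [-0.05, 0, 0], 0], [10, [-0.05, 0, 0], 0], [10, [-0.03, 0, 0], 0], [10, [-0.03, 0, 0], 0], [10, [-0.03, 0, 0], 0], [10, [0, 0, 0], 0]]'

```text
time: 11.72
tool_pos: [0.525, -0.1988, 0.0799]
tool_rot: [0.0, 3.142, 0.0]
wrist_force: [-0.2, -0.6, -1.0]
opening: 0.016
```

```bash
python3 - <<'E'
from h import *
c=cap("top","t3"); crop(c,330,140,430,230,6,"t3c"); print(robot.state()["tool_pos"],robot.state()["wrist_force"])
E
```

```text
[ 0.52480848 -0.19875518  0.07994765] [-0.24361095 -0.05521805 -0.41747293]
```

View pics/t3c.png

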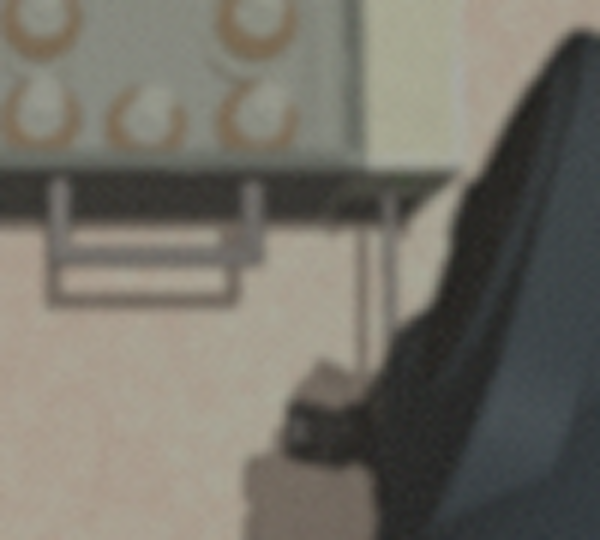

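No contact force, and the rod looks about 8 mm into the face. Continuing toward the latch.

>>> play_rows --plan '[[10, [-0.03, 0, -0.005], 0], [10, [-0.03, 0, 0], 0], [10, [-0.03, 0, 0], 0], [10, [-0.03, 0, 0], 0], [10, [0, 0, 0], 0]]'

```text
time: 12.4
tool_pos: [0.5431, -0.1987, 0.0807]
tool_rot: [0.0, 3.142, 0.0]
wrist_force: [-0.1, -0.3, -1.2]
opening: 0.0161
```

```bash
python3 - <<'E'
from h import *
s=robot.state(); print(s["tool_pos"],s["wrist_force"],s["moment"])
E
```

```text
[ 0.54312864 -0.19874688  0.08066419] [-0.09555082 -0.30667445 -1.16063798] [0.04272765 0.00307078 0.00694862]
```

Now a slow press with a watch on the force.

>>> play_rows --plan '[[10, [-0.02, 0, 0], 0], [10, [-0.02, 0, 0], 0], [10, [-0.015, 0, 0], 0], [10, [0, 0, 0], 0]]'

```text
time: 12.9
tool_pos: [0.5509, -0.1988, 0.0806]
tool_rot: [-0.0, -3.141, -0.0]
wrist_force: [-1.7, -0.1, -0.6]
opening: 0.016
```

>>> play_rows --plan '[[10, [-0.02, 0, 0], 0], [10, [-0.01, 0, 0], 0], [10, [0, 0, 0], 0]]'

```text
time: 13.28
tool_pos: [0.5555, -0.1988, 0.0806]
tool_rot: [-0.0, -3.141, -0.0]
wrist_force: [-3.4, -0.5, -0.1]
opening: 0.0161
```

```bash
python3 - <<'E'
from h import *
c=cap("top","t4"); crop(c,310,140,430,240,6,"t4c"); s=robot.state(); print(s["tool_pos"],s["wrist_force"],s["moment"])
E
```

```text
[ 0.55546599 -0.19874548  0.08066099] [-3.98949408  0.23979298 -0.19868558] [-0.0537602   0.87729449  0.01795053]
```

View pics/t4c.png

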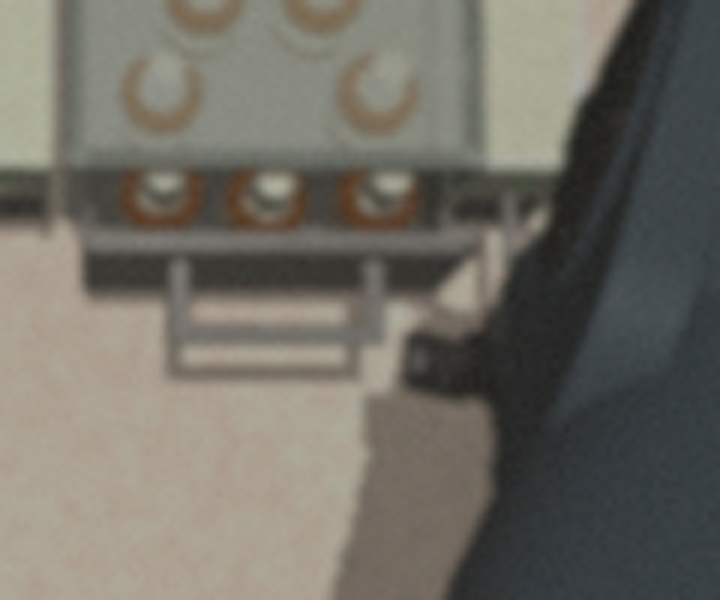

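The tray has sprung open about 35 mm and the bottles are standing. Withdrawing the pin.

>>> play_rows --plan '[[10, [0.04, 0, 0], 0], [10, [0.1, 0, 0], 0], [10, [0.2, 0, 0], 0], [10, [0.2, 0, 0], 0], [10, [0.1, 0, -0.1], 0], [10, [0, 0, -0.3], 0], [10, [0, 0, -0.3], 0], [10, [0, 0, -0.2], 0], [10, [0, 0, 0], 0]]'

```text
time: 14.45
tool_pos: [0.4608, -0.1993, 0.2181]
tool_rot: [0.0, 3.137, -0.003]
wrist_force: [0.4, 0.2, -2.0]
opening: 0.0164
```

```bash
python3 - <<'E'
from h import *
c=cap("top","t5"); crop(c,130,150,330,290,4,"t5c"); s=robot.state(); print(s["tool_pos"],s["opening"])
E
```

```text
[ 0.46014456 -0.19899988  0.21646379] 0.016552348184012886
```

View pics/t5.png

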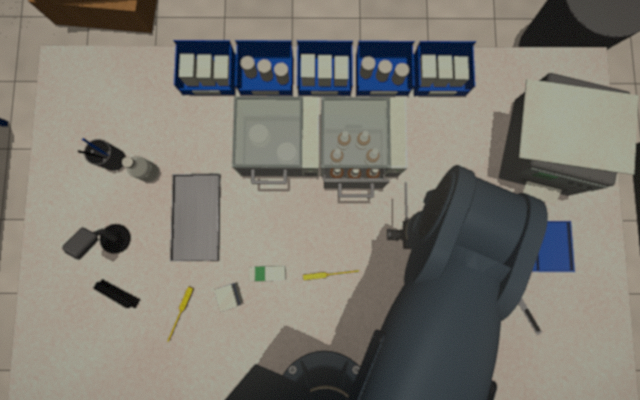

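View pics/t5c.png

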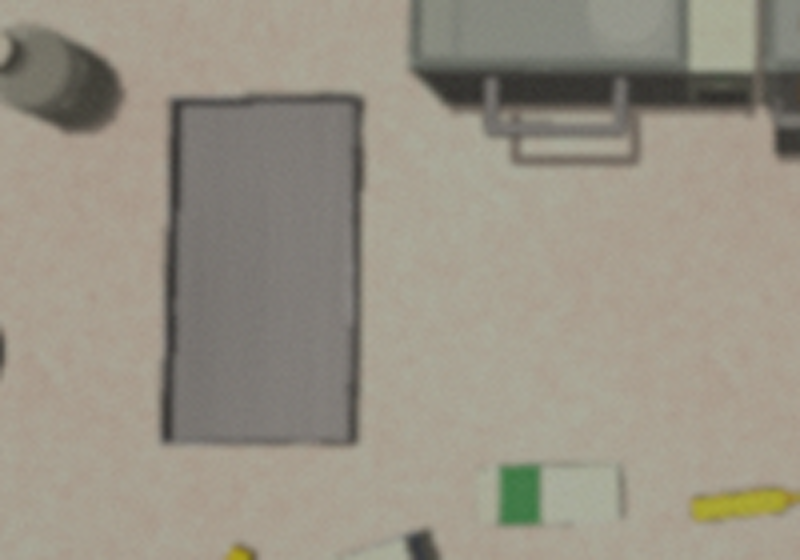

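>>> play_rows --plan '[[10, [0, 0.15, 0], 0], [10, [0, 0.37, 0], 0], [10, [-0.01, 0.4, 0], 0], [10, [-0.01, 0.4, 0], 0], [10, [-0.01, 0.4, 0], 0], [10, [-0.01, 0.4, 0], 0], [10, [-0.01, 0.4, 0], 0], [10, [-0.01, 0.4, 0], 0], [10, [-0.01, 0.4, 0], 0], [10, [0, 0.37, 0], 0], [10, [0, 0.16, 0], 0], [10, [0, 0, 0], 0]]'

```text
time: 16.0
tool_pos: [0.4694, 0.38, 0.2138]
tool_rot: [0.003, -3.14, 0.002]
wrist_force: [1.0, -1.1, -1.8]
opening: 0.0164
```

```bash
python3 - <<'E'
from h import *
c=cap("top"); crop(c,130,150,330,290,4,"t6c"); w=cap("wrist","w6")
print("dish c (before)",toz(c,195.8,217.2,.022)); 
for u,v in [(173.2,174.2),(220,173.8),(171.2,260.8),(218.8,260)]: print(toz(c,u,v,.022))
step([0.471,0.378,.10],np.pi)
E
```

```text
dish c (before) [0.52194634 0.37745986 0.022     ]
[0.65055353 0.44980458 0.022     ]
[0.65203937 0.31032411 0.022     ]
[0.39476363 0.44393038 0.022     ]
[0.39718033 0.30580747 0.022     ]
shift mm [ -1.2  -0.  114.8] units [-0.008 -0.     0.765] yaw now 3.1415
turn rad -0.0001 units -0.0
```

View pics/w6.png

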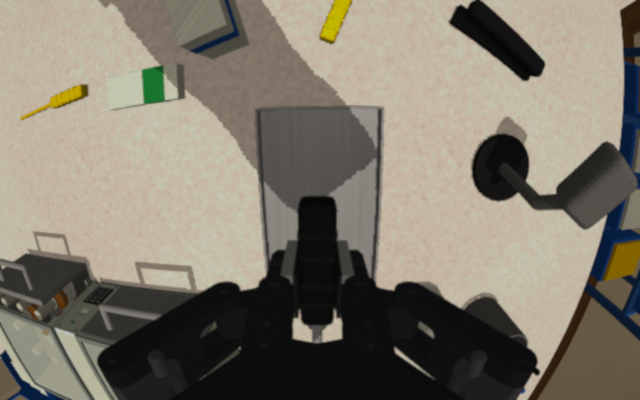

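View pics/t6c.png

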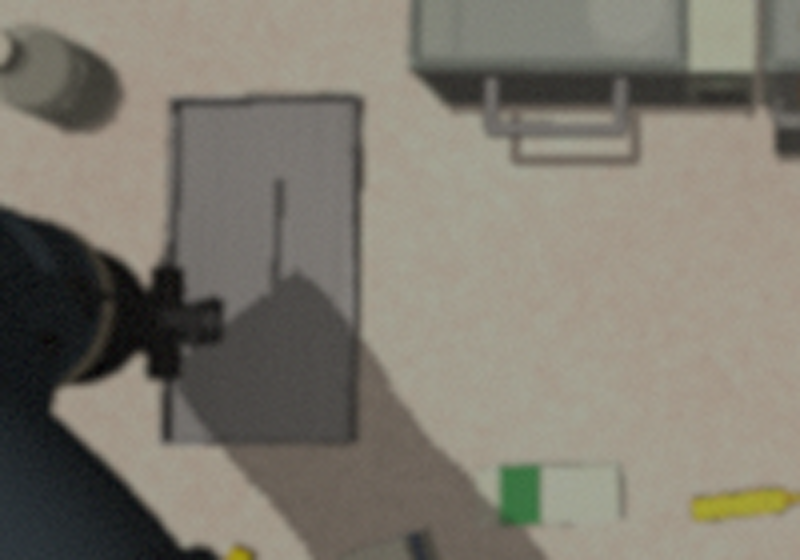

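>>> play_rows --plan '[[10, [0, 0, 0.2], 0], [10, [0, 0, 0.35], 0], [10, [0, 0, 0.35], 0], [10, [0, 0, 0.2], 0], [10, [0, 0, 0.1], 0], [10, [0, 0, 0.08], 0], [10, [0, 0, 0.05], 0], [10, [0, 0, 0.02], 0], [10, [0, 0, 0], 0]]'

```text
time: 17.23
tool_pos: [0.4704, 0.3789, 0.0136]
tool_rot: [0.0, 3.141, 0.001]
wrist_force: [0.0, 0.4, -0.5]
opening: 0.0165
```

```bash
python3 - <<'E'
from h import *
s=robot.state();print(s["tool_pos"],s["wrist_force"])
E
```

```text
[0.47038012 0.37893243 0.01362937] [ 0.0427122   0.36436041 -0.45620388]
```

>>> play_rows --plan '[[10, [0, 0, 0.02], 0], [10, [0, 0, 0.005], 0], [22, [0, 0, 0], 0], [40, [0, 0, 0], 0], [40, [0, 0, 0], 0], [40, [0, 0, -0.15], 0], [40, [0, 0, -0.35], 0], [40, [0, 0, -0.35], 0], [40, [0, 0, -0.35], 0], [40, [0, 0, -0.1], 0], [40, [0, 0, 0], 0]]'

```text
time: 18.6
tool_pos: [0.4705, 0.379, 0.2049]
tool_rot: [0.0, 3.141, 0.001]
wrist_force: [0.1, 0.6, -1.1]
opening: 0.0399
```

```bash
python3 - <<'E'
from h import *
c=cap("top"); crop(c,130,150,330,290,4,"t7c"); w=cap("wrist","w7"); print(robot.state()["tool_pos"])
crop(c,300,80,420,220,4,"t7d")
E
```

```text
[0.46972647 0.37839237 0.20284849]
```

View pics/w7.png

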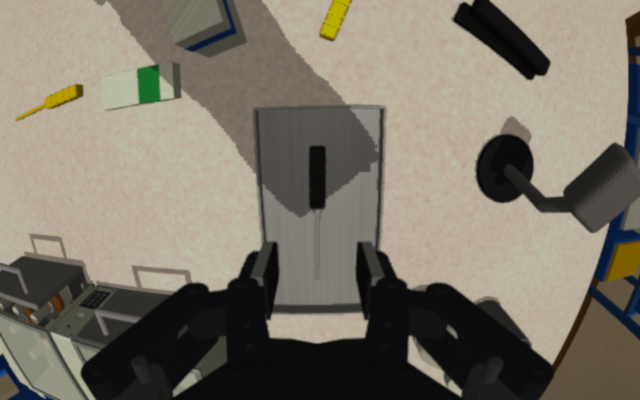

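View pics/t7d.png

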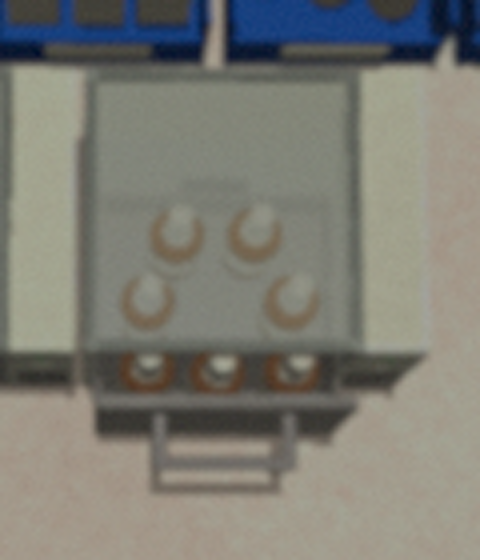

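```bash
python3 - <<'E'
from h import *
c=cap("top"); 
for u,v in [(355.5,195.8),(340,196),(373,196)]: print(toz(c,u,v,.105))
step([0.565,-0.084,.20],np.pi/2)
E
```

```text
[ 0.57495828 -0.08630056  0.105     ]
[ 0.57432822 -0.04337299  0.105     ]
[ 0.57447984 -0.13477623  0.105     ]
shift mm [ -95.5 -462.2    3.2] units [-0.636 -3.082  0.022] yaw now 3.1414
turn rad 1.5706 units 1.0471
```

>>> play_rows --plan '[[40, [-0.07, -0.3, 0], 0], [40, [-0.07, -0.35, 0], 0], [40, [-0.07, -0.35, 0], 0], [40, [-0.07, -0.35, 0], 0], [40, [-0.07, -0.35, 0], 0], [40, [-0.07, -0.35, 0], 0], [40, [-0.07, -0.35, 0], 0], [40, [-0.07, -0.35, 0], 0], [40, [-0.07, -0.33, 0], 0], [40, [0, 0, 0], 0]]'

```text
time: 20.0
tool_pos: [0.5641, -0.0862, 0.2026]
tool_rot: [-0.006, -3.139, 0.0]
wrist_force: [0.5, 0.9, 0.4]
opening: 0.0399
```

>>> play_rows --plan '[[40, [0, 0, 0], 0.117], [40, [0, 0, 0], 0.117], [40, [0, 0, 0], 0.117], [40, [0, 0, 0], 0.117], [40, [0, 0, 0], 0.117], [40, [0, 0, 0], 0.117], [40, [0, 0, 0], 0.117], [40, [0, 0, 0], 0.117], [40, [0, 0, 0], 0.111], [40, [0, 0, 0], 0]]'

```text
time: 21.25
tool_pos: [0.564, -0.0824, 0.2036]
tool_rot: [-2.218, -2.222, 0.001]
wrist_force: [0.1, 0.7, 1.0]
opening: 0.0399
```

```bash
python3 - <<'E'
from h import *
w=cap("wrist","w8"); step([0.575,-0.085,.20],np.pi/2)
E
```

```text
shift mm [-2.5 10.8  3.7] units [-0.017  0.072  0.025] yaw now 1.5753
turn rad 0.0045 units 0.003
```

View pics/w8.png

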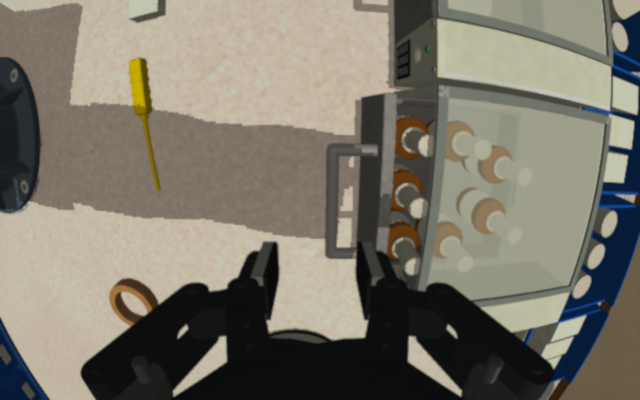

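```bash
python3 - <<'E'
from h import *
w=cap("wrist"); crop(w,300,80,440,280,4,"w8c")
for u,v in [(332.5,160),(332.5,200),(332.5,240)]: print(toz(w,u,v,.107))
for u,v in [(330,148),(330,256)]: print("ends",toz(w,u,v,.105))
E
```

```text
[ 0.57501885 -0.04875622  0.107     ]
[ 0.57557632 -0.08144929  0.107     ]
[ 0.57632859 -0.11693837  0.107     ]
ends [ 0.57303049 -0.03958448  0.105     ]
ends [ 0.57462549 -0.13334374  0.105     ]
```

View pics/w8c.png

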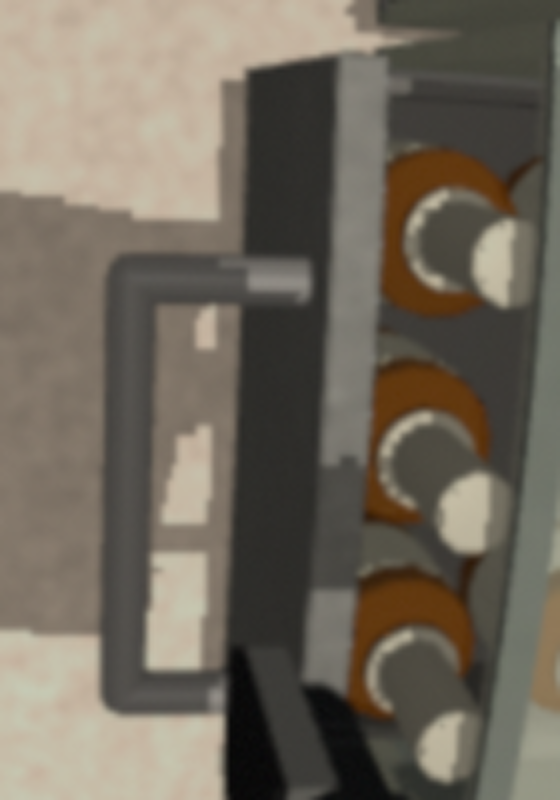

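>>> play_rows --plan '[[26, [-0.017, 0.072, 0.05], 0.003], [26, [0, 0, 0.15], 0], [26, [0, 0, 0.2], 0], [26, [0, 0, 0], 0]]'

```text
time: 21.85
tool_pos: [0.5743, -0.0857, 0.1422]
tool_rot: [-2.223, -2.215, 0.004]
wrist_force: [-0.1, 0.1, 1.6]
opening: 0.0262
```

```bash
python3 - <<'E'
from h import *
w=cap("wrist","w9"); step([0.575,-0.086,.09],np.pi/2); print(robot.state()["opening"])
crop(w,200,100,440,340,3,"w9c")
E
```

```text
shift mm [-0.2  0.  53.9] units [-0.001  0.     0.359] yaw now 1.5673
turn rad -0.0035 units -0.0023
0.026465421792969394
```

View pics/w9c.png

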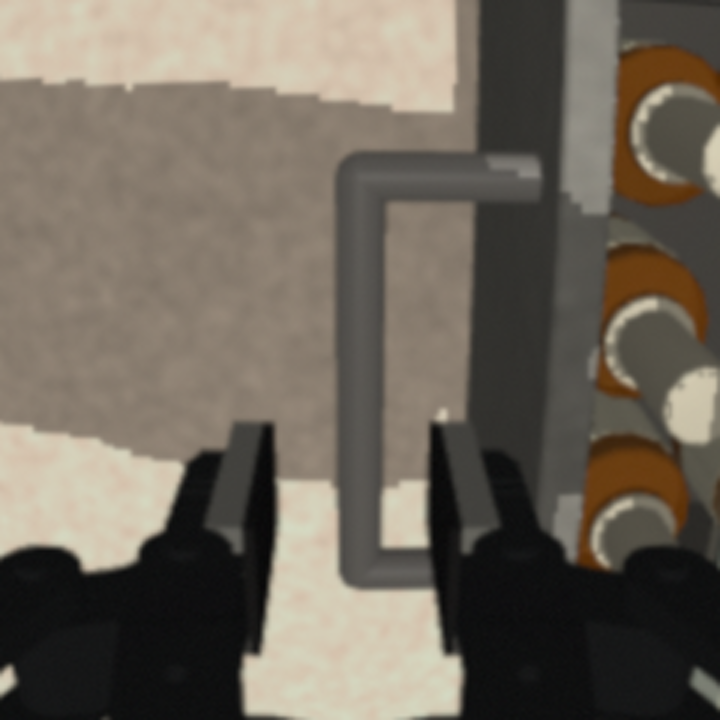

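>>> play_rows --plan '[[26, [0, 0, 0.12], 0], [26, [0, 0, 0.12], 0], [26, [0, 0, 0.11], 0], [26, [0, 0, 0], 0], [5, [0, 0, 0], 0], [5, [0, 0, 0], 0], [5, [0, 0, 0], 0]]' --newtons 40

```text
time: 22.78
tool_pos: [0.5763, -0.086, 0.0934]
tool_rot: [2.225, 2.215, 0.002]
wrist_force: [-0.7, -0.4, 7.0]
opening: 0.0084
```

```bash
python3 - <<'E'
from h import *
s=robot.state();print(s["tool_pos"],s["wrist_force"],s["opening"])
E
```

```text
[ 0.57631557 -0.08595639  0.09339642] [-0.70676177 -0.38765017  7.03966874] 0.008411615620204836
```

>>> play_rows --plan '[[5, [0, -0.03, 0], 0], [5, [0, -0.06, 0], 0], [5, [0, -0.09, 0], 0], [5, [0, -0.1, 0], 0], [5, [0, -0.1, 0], 0], [5, [0, -0.1, 0], 0], [5, [0, -0.1, 0], 0], [5, [0, -0.1, 0], 0], [5, [0, -0.09, 0], 0], [5, [0, -0.06, 0], 0], [5, [0, -0.04, 0], 0], [5, [0, 0, 0], 0]]'

```text
time: 24.28
tool_pos: [0.4456, -0.0856, 0.0934]
tool_rot: [2.225, 2.215, 0.002]
wrist_force: [-0.7, -0.8, 7.4]
opening: 0.0082
```

```bash
python3 - <<'E'
from h import *
s=robot.state();print(s["tool_pos"],s["wrist_force"],s["opening"])
w=cap("wrist","w10"); c=cap("top","t10"); crop(c,300,80,440,260,3,"t10c")
E
```

```text
[ 0.44557968 -0.08557701  0.0933633 ] [-0.74786419 -0.79210817  7.3796976 ] 0.008204379352477129
```

View pics/w10.png

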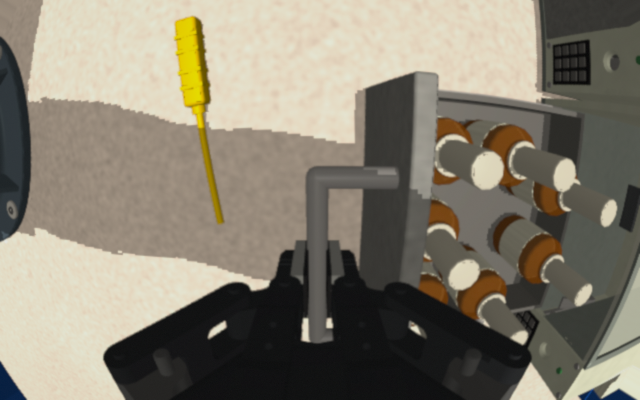

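View pics/t10c.png

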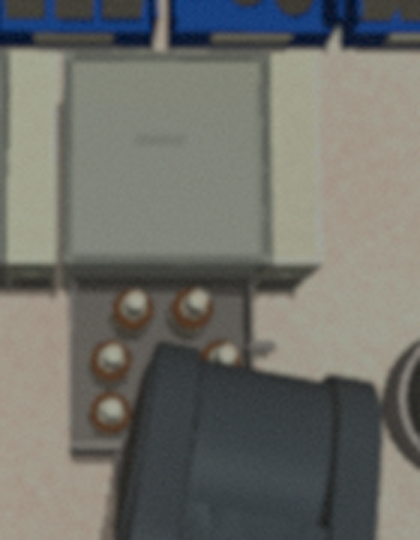

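>>> play_rows --plan '[[26, [0, 0, 0], 0], [26, [0, 0, 0], 0], [26, [0, 0, -0.1], 0], [26, [0, 0, -0.3], 0], [26, [0, 0, -0.35], 0], [26, [0, 0, -0.35], 0], [26, [-0.28, 0.28, 0], 0], [26, [-0.28, 0.28, 0], 0], [26, [0, 0, 0], 0]]'

```text
time: 25.5
tool_pos: [0.53, -0.1718, 0.2551]
tool_rot: [-2.227, -2.213, 0.002]
wrist_force: [0.3, -0.7, 0.5]
opening: 0.0257
```

```bash
python3 - <<'E'
from h import *
s=robot.state();print(s["tool_pos"],s["wrist_force"],s["opening"])
w=cap("wrist","w11"); c=cap("top","t11")
E
```

```text
[ 0.53003075 -0.17184586  0.25509459] [ 0.26078823 -0.65433591  0.50482196] 0.025737545645947556
```

View pics/w11.png

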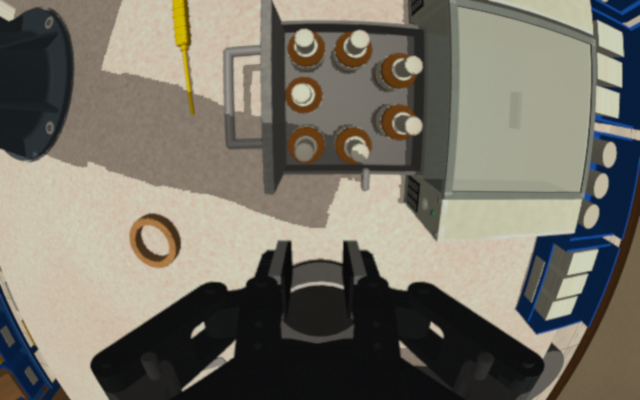

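```bash
python3 - <<'E'
from h import *
w=cap("wrist"); crop(w,275,15,435,175,5,"w11c")
E
```

```text
(no output)
```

View pics/w11c.png

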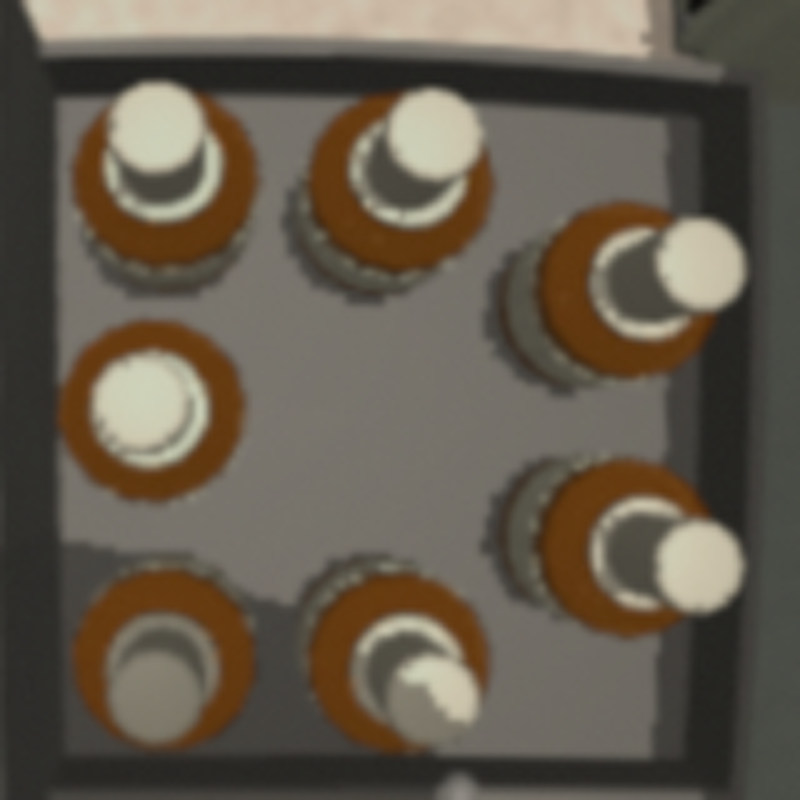

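```bash
cat > bot.py <<'E'
from h import *
import json
w=cap("wrist")
P={"A":(156,127),"B":(434,134),"C":(701,264),"D":(140,404),"E":(699,567),"F":(154,693),"G":(434,699)}
out={}
for k,(a,b) in P.items():
    p=toz(w,275+(a+.5)/5-.5,15+(b+.5)/5-.5,.120); out[k]=p[:2].tolist(); print(k,np.round(p[:2],4))
json.dump(out,open("bot.json","w"))
# cross-check bodies: amber ring centre (z .072)
Q={"A":(166,182),"B":(402,190),"C":(628,290),"D":(151,411),"E":(627,547),"F":(164,658),"G":(400,660)}
for k,(a,b) in Q.items(): print("body",k,np.round(toz(w,275+(a+.5)/5-.5,15+(b+.5)/5-.5,.068)[:2],4))
E
python3 bot.py
```

```text
A [ 0.5178 -0.0334]
B [ 0.567 -0.034]
C [ 0.6163 -0.0553]
D [ 0.5147 -0.084 ]
E [ 0.6171 -0.1118]
F [ 0.5166 -0.1364]
G [ 0.5677 -0.1374]
body A [ 0.518  -0.0344]
body B [ 0.5674 -0.0357]
body C [ 0.6164 -0.0552]
body D [ 0.5146 -0.0838]
body E [ 0.6171 -0.1115]
body F [ 0.5168 -0.1368]
body G [ 0.5676 -0.1373]
```

>>> play_rows --plan '[[26, [-0.25, 0, 0], 0], [26, [-0.37, 0, 0], 0], [26, [-0.37, 0, 0], 0], [26, [-0.37, 0, 0], 0], [26, [-0.37, 0, 0], 0], [26, [-0.2, 0, 0], 0], [26, [0, 0, 0], 0], [26, [0, 0, 0], 0]]'

```text
time: 26.7
tool_pos: [0.5275, -0.458, 0.2577]
tool_rot: [2.225, 2.217, 0.0]
wrist_force: [0.3, 1.1, -0.2]
opening: 0.0262
```

```bash
python3 - <<'E'
from h import *
w=cap("wrist","w12"); c=cap("top","t12"); crop(c,300,150,500,260,4,"t12c"); print(robot.state()["tool_pos"],R.from_rotvec(robot.state()["tool_rot"]).as_matrix()[:,2])
E
```

```text
[ 0.52759882 -0.45779251  0.25791529] [ 6.47613881e-04 -3.88843510e-04 -9.99999715e-01]
```

View pics/w12.png

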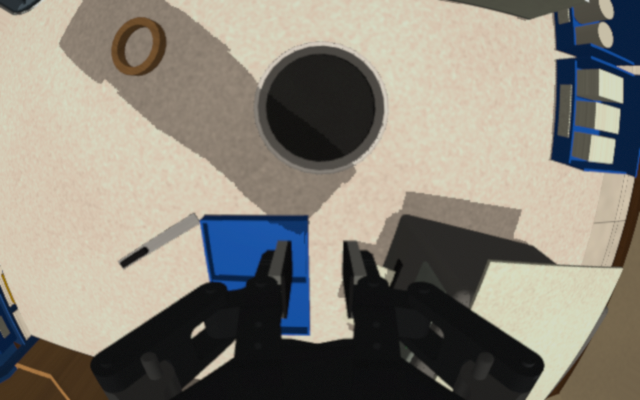

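View pics/t12c.png

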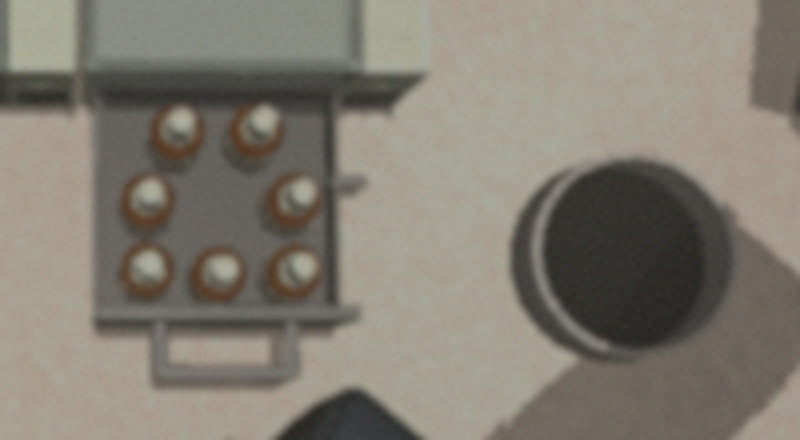

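```bash
python3 - <<'E'
from h import *
w=cap("wrist"); im=w["pixels"].astype(int)
crop(w,240,25,400,185,5,"w12c")
g=im.mean(axis=2)
# radial edge search from centre
c0=np.array([321,107.]); inn=[];rim=[];out=[]
for a in np.arange(0,2*np.pi,np.pi/36):
    rr=np.arange(40,75,.25); xs=c0[0]+rr*np.cos(a); ys=c0[1]+rr*np.sin(a)
    v=cv2.remap(g.astype(np.float32),xs.astype(np.float32)[None],ys.astype(np.float32)[None],cv2.INTER_LINEAR)[0]
    d=np.diff(v)
    s=(rr>58)[1:]; k=np.argmax(np.where(s,d,-9)); 
    if d[k]>2: out.append((xs[k],ys[k]))
    s2=(rr<58)[1:]; k2=np.argmax(np.where(s2,d,-9)); inn.append((xs[k2],ys[k2]))
def fit(P):
    A=np.c_[2*P,np.ones(len(P))]; s=np.linalg.lstsq(A,(P**2).sum(1),rcond=None)[0]; r=np.sqrt(s[2]+s[0]**2+s[1]**2)
    res=np.abs(np.hypot(*(P-s[:2]).T)-r); return s[:2],r,res
for nm,P,z in [("out",out,.062),("inn floor",inn,.006),("inn rim",inn,.062)]:
    Q=np.array([toz(w,u,v,z)[:2] for u,v in P]); 
    for _ in range(4):
        c,r,res=fit(Q); Q=Q[res<max(.0015,1.5*np.median(res))]
    print(nm,np.round(c,4),round(r,4),len(Q),np.median(res))
c=cap("top")
E
```

```text
out [ 0.531  -0.3845] 0.0685 70 0.0002325831126278946
inn floor [ 0.5311 -0.3844] 0.0687 72 0.00030096306203893086
inn rim [ 0.5305 -0.3839] 0.0589 72 0.0002581080624381657
```

View pics/w12c.png

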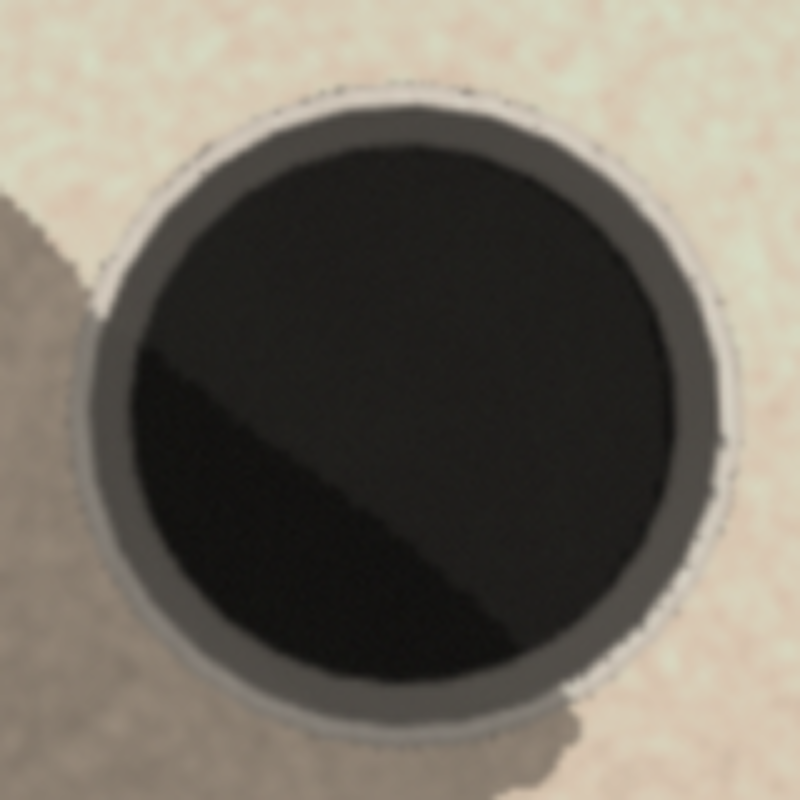

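>>> play_rows --plan '[[26, [0.3, 0.05, 0], 0], [26, [0.36, 0.07, 0], 0], [26, [0.36, 0.08, 0], 0], [26, [0.36, 0.08, 0], 0], [26, [0.34, 0.07, 0], 0], [26, [0, 0, 0], -0.115], [26, [0, 0, 0], -0.117], [26, [0, 0, 0], -0.117], [26, [0, 0, 0], -0.117], [26, [0, 0, 0], -0.117], [26, [0, 0, 0], -0.117], [26, [0, 0, 0], -0.117]]'

```text
time: 28.4
tool_pos: [0.5807, -0.2007, 0.2574]
tool_rot: [0.536, 3.095, -0.0]
wrist_force: [-0.4, -0.1, 0.1]
opening: 0.0263
```

>>> play_rows --plan '[[26, [0, 0, 0], -0.117], [26, [0, 0, 0], -0.115], [26, [0, 0, 0], 0], [26, [0, 0, 0], 0]]'

```text
time: 28.9
tool_pos: [0.5808, -0.2011, 0.2572]
tool_rot: [0.008, 3.141, -0.0]
wrist_force: [-0.2, -0.3, 0.3]
opening: 0.0257
```

```bash
python3 - <<'E'
from h import *
step([.58,-.2,.2579],np.pi)
w=cap("wrist","w13")
E
```

```text
shift mm [ 0.8  1.  -0.7] units [ 0.006  0.007 -0.005] yaw now 3.1362
turn rad -0.0054 units -0.0036
```

View pics/w13.png

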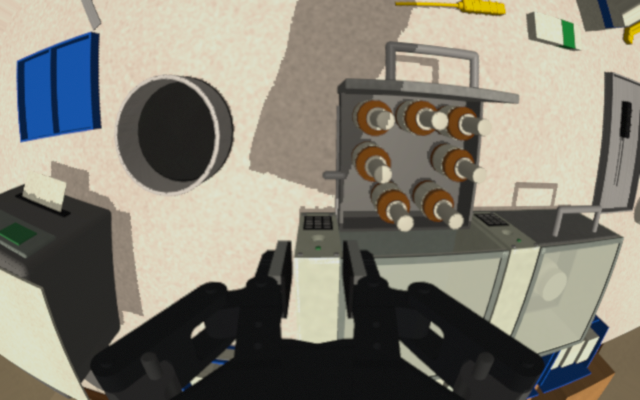

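```bash
python3 - <<'E'
from h import *
w=cap("wrist"); crop(w,335,85,495,235,5,"w13a"); crop(w,105,65,245,205,5,"w13b")
E
```

```text
(no output)
```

View pics/w13a.png

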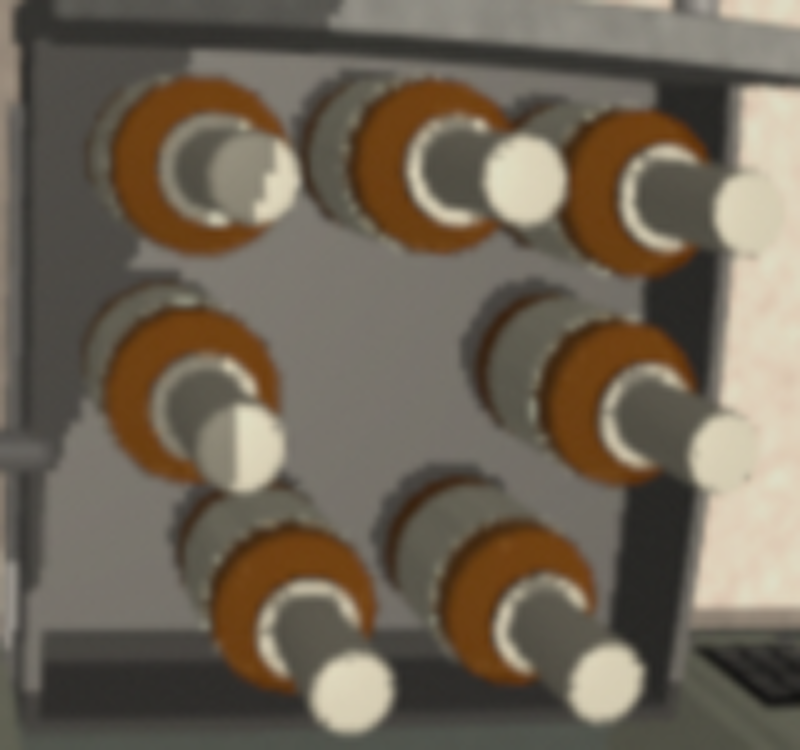

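View pics/w13b.png

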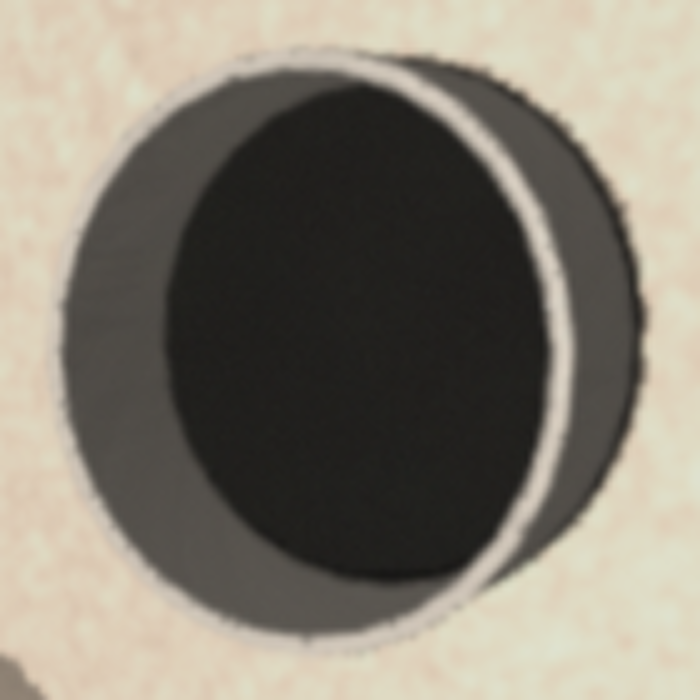

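```bash
python3 - <<'E'
from h import *
import json
w=cap("wrist")
P={"F":(254,181),"D":(525,181),"A":(746,213),"G":(241,448),"B":(724,451),"E":(351,692),"C":(605,683)}
old=json.load(open("bot.json")); out={}
for k,(a,b) in sorted(P.items()):
    p=toz(w,335+(a+.5)/5-.5,85+(b+.5)/5-.5,.120)[:2]; out[k]=p.tolist(); print(k,np.round(p,4),np.round((p-old[k])*1000,1))
json.dump(out,open("bot2.json","w"))
def fit(P):
    A=np.c_[2*P,np.ones(len(P))]; s=np.linalg.lstsq(A,(P**2).sum(1),rcond=None)[0]; r=np.sqrt(s[2]+s[0]**2+s[1]**2)
    res=np.hypot(*(P-s[:2]).T)-r; return s[:2],r,res
# rim inner edge points (crop px): 
I=[(70,340),(82,240),(130,150),(200,95),(280,70),(350,78),(440,130),(510,215),(548,310),(545,400),(510,490),(450,570),(370,622),(300,632),(220,605),(150,545),(95,450)]
O=[(58,340),(68,230),(125,130),(200,75),(290,48),(370,58),(460,110),(530,195),(570,310),(570,400),(530,510),(470,590),(390,640),(310,652),(220,625),(140,560),(80,460)]
for nm,L in (("in",I),("out",O)):
    Q=np.array([toz(w,105+(a+.5)/5-.5,65+(b+.5)/5-.5,.062)[:2] for a,b in L]); c,r,res=fit(Q); print(nm,np.round(c,4),round(r,4),np.round(res*1000,1))
E
```

```text
A [ 0.5179 -0.0355] [ 0.1 -2.2]
B [ 0.5664 -0.0356] [-0.6 -1.6]
C [ 0.6161 -0.0568] [-0.2 -1.6]
D [ 0.515  -0.0851] [ 0.3 -1.1]
E [ 0.6167 -0.1132] [-0.4 -1.5]
F [ 0.5174 -0.1382] [ 0.8 -1.8]
G [ 0.5673 -0.1388] [-0.4 -1.4]
in [ 0.5297 -0.3828] 0.0667 [-0.7  1.   1.6  0.9  0.6 -0.4 -1.8 -1.1  1.2  0.6 -1.  -0.7  1.3  2.
  0.5 -1.5 -2.5]
out [ 0.5299 -0.3821] 0.0722 [-1.5  1.5  1.6  0.4  0.3 -0.4 -1.2 -0.7  0.3  0.4 -0.7  0.1  1.1  1.4
  0.2 -1.2 -1.6]
```

>>> play_rows --plan '[[30, [0.2, 0.2, 0], -0.0036], [30, [0.225, 0.22, 0], 0], [30, [0, 0, 0.25], 0], [30, [0, 0, 0.3], 0], [30, [0, 0, 0.1], 0], [30, [0, 0, 0], 0]]' --newtons 40

```text
time: 29.8
tool_pos: [0.5168, -0.1384, 0.1595]
tool_rot: [0.005, -3.141, -0.0]
wrist_force: [0.5, 0.0, 0.5]
opening: 0.0298
```

```bash
python3 - <<'E'
from h import *
step([.5172,-.1375,.083],np.pi); w=cap("wrist","w14"); print(robot.state()["opening"])
E
```

```text
shift mm [-0.4  0.9 76.5] units [-0.003  0.006  0.51 ] yaw now -3.1386
turn rad 0.003 units 0.002
0.02990952200939661
```

View pics/w14.png

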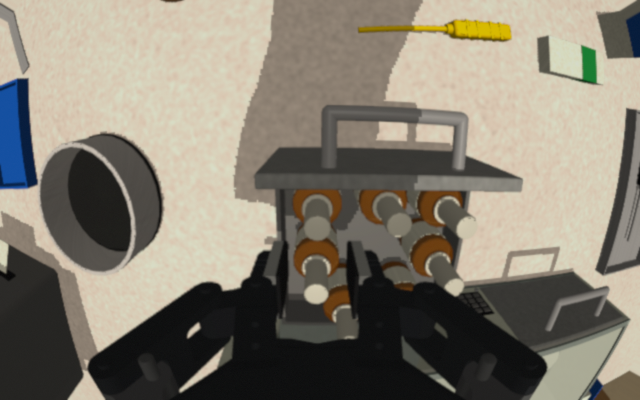

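>>> play_rows --plan '[[30, [0, 0.005, 0.15], 0.002], [30, [0, 0, 0.15], 0], [30, [0, 0, 0.12], 0], [30, [0, 0, 0.08], 0], [30, [0, 0, 0], 0], [5, [0, 0, 0], 0], [5, [0, 0, 0], 0], [5, [0, 0, 0], 0]]'

```text
time: 30.85
tool_pos: [0.5177, -0.1379, 0.0855]
tool_rot: [-0.001, 3.14, -0.001]
wrist_force: [-1.6, -0.9, 6.5]
opening: 0.0169
```

```bash
python3 - <<'E'
from h import *
s=robot.state(); print(s["tool_pos"],s["opening"],s["wrist_force"]); w=cap("wrist","w15")
E
```

```text
[ 0.51771266 -0.1378897   0.08545984] 0.016946842553907493 [-1.55279273 -0.87079306  6.51145452]
```

View pics/w15.png

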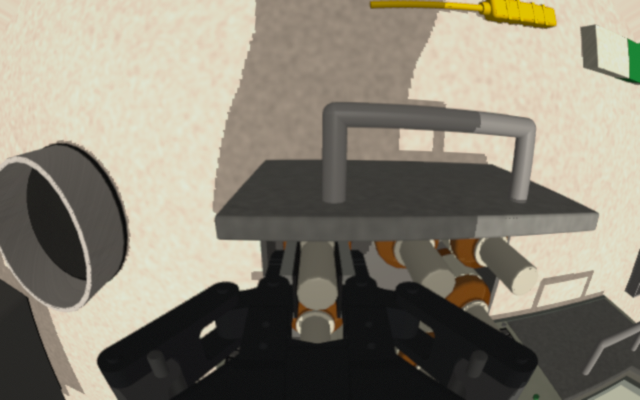

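>>> play_rows --plan '[[5, [0, 0, -0.06], 0], [5, [0, 0, -0.15], 0], [5, [0, 0, -0.25], 0], [5, [0, 0, -0.3], 0], [5, [-0.02, -0.1, -0.1], 0], [5, [-0.02, -0.25, 0], 0], [5, [-0.02, -0.35, 0], 0], [5, [-0.02, -0.35, 0], 0], [5, [0, -0.3, 0], 0], [5, [0, -0.2, 0], 0], [5, [0, -0.08, 0], 0], [5, [0, 0, 0], 0]]'

```text
time: 32.4
tool_pos: [0.5292, -0.3822, 0.2136]
tool_rot: [0.0, -3.142, -0.0]
wrist_force: [0.6, 0.5, -0.9]
opening: 0.0168
```

```bash
python3 - <<'E'
from h import *
s=robot.state(); print(s["tool_pos"],s["opening"],s["wrist_force"]); step([.5305,-.3835,.0795],np.pi); w=cap("wrist","w16"); s=cap("scene"); crop(s,100,180,400,340,2.5,"s16")
E
```

```text
[ 0.52919547 -0.3822081   0.21357364] 0.01683251834810143 [ 0.60662808  0.53490432 -0.89854258]
shift mm [ -1.3  -1.3 134.1] units [-0.009 -0.009  0.894] yaw now -3.1414
turn rad 0.0002 units 0.0001
```

View pics/w16.png

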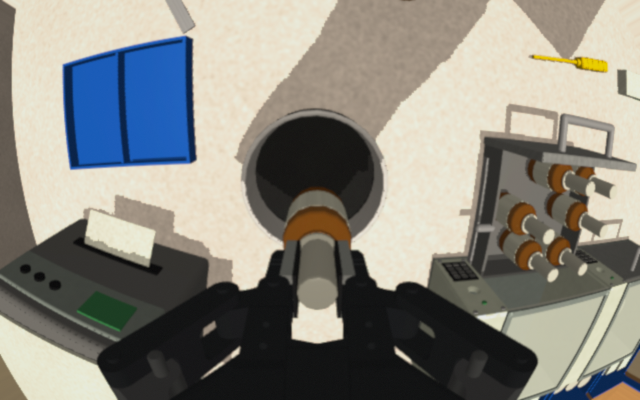

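View pics/s16.png

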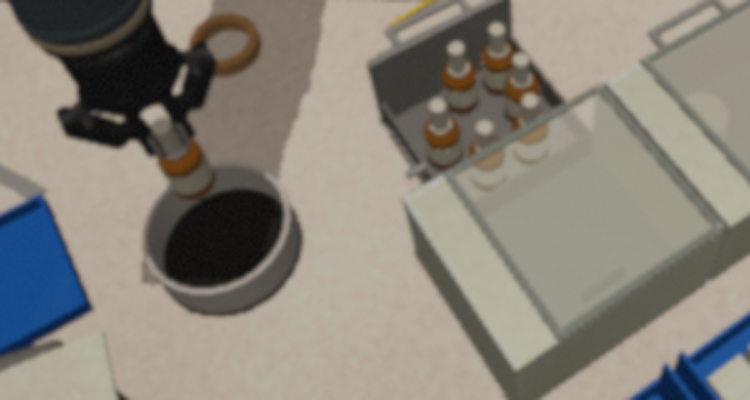

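>>> play_rows --plan '[[5, [-0.009, -0.009, 0.15], 0], [5, [0, 0, 0.25], 0], [5, [0, 0, 0.2], 0], [5, [0, 0, 0.12], 0], [5, [0, 0, 0.08], 0], [5, [0, 0, 0.06], 0], [5, [0, 0, 0], 0]]'

```text
time: 33.38
tool_pos: [0.5306, -0.3832, 0.0844]
tool_rot: [0.002, -3.141, -0.0]
wrist_force: [0.5, -0.7, -0.2]
opening: 0.0171
```

```bash
python3 - <<'E'
from h import *
s=robot.state(); print(s["tool_pos"],s["opening"],s["wrist_force"]); step([.5305,-.3835,.0795],np.pi)
E
```

```text
[ 0.53056579 -0.38321827  0.08440242] 0.017091367500823736 [ 0.5126604  -0.70512935 -0.19920311]
shift mm [ 0.1 -0.3  4.9] units [ 0.    -0.002  0.033] yaw now -3.1406
turn rad 0.001 units 0.0007
```

>>> play_rows --plan '[[5, [0, 0, 0.02], 0], [5, [0, 0, 0.01], 0], [5, [0, 0, 0], 0]]'

```text
time: 33.75
tool_pos: [0.5306, -0.3836, 0.0801]
tool_rot: [-0.001, 3.141, -0.0]
wrist_force: [-0.5, 0.4, -1.0]
opening: 0.0168
```

>>> play_rows --plan '[[5, [0, 0, 0.007], 0], [5, [0, 0, 0], 0]]'

```text
time: 34.0
tool_pos: [0.5308, -0.3837, 0.0795]
tool_rot: [-0.001, 3.141, -0.001]
wrist_force: [-1.6, 0.7, 5.2]
opening: 0.0166
```

>>> play_rows --plan '[[22, [0, 0, 0], 0], [28, [0, 0, 0], 0], [30, [0, 0, 0], 0], [30, [0, 0, -0.1], 0], [30, [0, 0, -0.3], 0], [30, [0, 0, -0.3], 0], [30, [0, 0.1, -0.1], 0], [30, [-0.08, 0.35, 0], 0], [30, [-0.08, 0.4, 0], 0], [30, [-0.083, 0.4, 0], 0], [30, [0, 0.387, 0], 0], [30, [0, 0, 0], 0]]'

```text
time: 35.5
tool_pos: [0.5666, -0.1339, 0.1994]
tool_rot: [0.008, -3.141, -0.001]
wrist_force: [-0.1, -0.1, 0.2]
opening: 0.0298
```

```bash
python3 - <<'E'
from h import *
w=cap("wrist","w17"); print(robot.state()["tool_pos"]); step([.5673,-.1385,.0835],np.pi)
E
```

```text
[ 0.56669431 -0.13589483  0.19930631]
shift mm [ -0.6  -2.6 115.8] units [-0.004 -0.017  0.772] yaw now -3.1377
turn rad 0.0039 units 0.0026
```

View pics/w17.png

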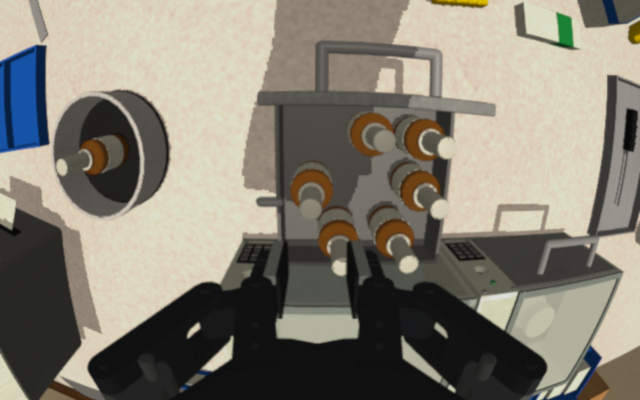

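>>> play_rows --plan '[[30, [-0.002, -0.003, 0.15], 0.002], [30, [0, 0, 0.25], 0], [30, [0, 0, 0.2], 0], [30, [0, 0, 0.1], 0], [30, [0, 0, 0.05], 0], [30, [0, 0, 0.02], 0], [30, [0, 0, 0], 0], [5, [0, 0, 0], 0], [5, [0, 0, 0], 0], [5, [0, 0, 0], 0]]'

```text
time: 36.8
tool_pos: [0.5677, -0.1385, 0.0842]
tool_rot: [0.004, 3.14, -0.001]
wrist_force: [0.4, -0.7, 6.3]
opening: 0.0173
```

```bash
python3 - <<'E'
from h import *
s=robot.state(); print(s["tool_pos"],s["opening"],s["wrist_force"]); w=cap("wrist"); c=np.array([.5305,-.3835])
for k in range(6): print(k*60,np.round(c+.045*np.array([np.cos(k*np.pi/3),np.sin(k*np.pi/3)]),4))
E
```

```text
[ 0.56765739 -0.13854041  0.08418548] 0.01727184170456118 [ 0.35317633 -0.68512915  6.25384759]
0 [ 0.5755 -0.3835]
60 [ 0.553  -0.3445]
120 [ 0.508  -0.3445]
180 [ 0.4855 -0.3835]
240 [ 0.508  -0.4225]
300 [ 0.553  -0.4225]
```

>>> play_rows --plan '[[5, [0, 0, -0.06], 0], [5, [0, 0, -0.15], 0], [5, [0, 0, -0.25], 0], [5, [0, 0, -0.3], 0], [5, [0, 0, -0.11], 0], [5, [0, 0, 0], 0], [5, [0, 0, 0], 0]]'

```text
time: 37.72
tool_pos: [0.5667, -0.1383, 0.213]
tool_rot: [-0.004, -3.14, -0.001]
wrist_force: [-0.7, -0.5, -1.1]
opening: 0.0171
```

```bash
python3 - <<'E'
from h import *
s=robot.state(); print(s["tool_pos"],s["opening"],s["wrist_force"]); w=cap("wrist","w18"); crop(w,30,70,190,230,5,"w18c")
E
```

```text
[ 0.56672745 -0.13828344  0.21302781] 0.017127458690061367 [-0.68223197 -0.49797714 -1.09657105]
```

View pics/w18c.png

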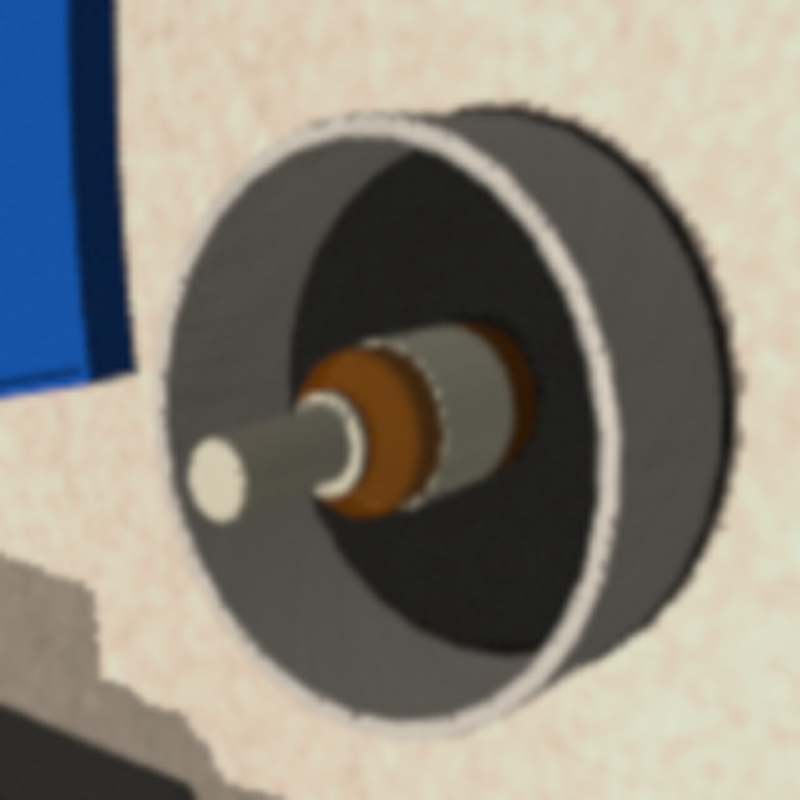

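```bash
cat > tub.py <<'E'
from h import *
def fit(P):
    A=np.c_[2*P,np.ones(len(P))]; s=np.linalg.lstsq(A,(P**2).sum(1),rcond=None)[0]; r=np.sqrt(s[2]+s[0]**2+s[1]**2)
    return s[:2],r,np.hypot(*(P-s[:2]).T)-r
def px(w,L,u0,v0,k,z): return np.array([toz(w,u0+(a+.5)/k-.5,v0+(b+.5)/k-.5,z)[:2] for a,b in L])
E
python3 - <<'E'
from tub import *
w=cap("wrist")
O=[(162,400),(180,290),(230,190),(290,135),(370,112),(450,125),(520,185),(580,280),(612,370),(622,440),(615,540),(580,630),(530,685),(460,728),(400,735),(330,710),(260,650),(200,550),(170,470)]
Q=px(w,O,30,70,5,.062);c,r,e=fit(Q);print("tub outer",np.round(c,4),round(r,4),np.round(e*1000,1))
print("cap top",px(w,[(217,480)],30,70,5,.114))
E
```

```text
tub outer [ 0.5295 -0.3798] 0.0717 [ 0.5 -0.6 -0.   0.7  0.6  1.3 -0.6 -1.3 -0.5 -0.1  0.3  0.1 -0.8  0.6
  1.5  0.8 -0.7 -2.   0.1]
cap top [[ 0.52949934 -0.38105735]]
```

>>> play_rows --plan '[[5, [0.02, -0.15, 0], 0], [5, [0.02, -0.3, 0], 0], [5, [0.02, -0.35, 0], 0], [5, [0.03, -0.35, 0], 0], [5, [0, -0.35, 0], 0], [5, [0, -0.27, 0], 0], [5, [0, -0.12, 0], 0], [5, [0, 0, 0], 0], [5, [0, 0, 0], 0]]'

```text
time: 38.95
tool_pos: [0.553, -0.4211, 0.2135]
tool_rot: [-0.003, -3.141, -0.001]
wrist_force: [0.1, -0.6, -1.0]
opening: 0.0169
```

```bash
python3 - <<'E'
from h import *
w=cap("wrist","w19"); print(robot.state()["tool_pos"]); step([.553,-.4225,.0782],np.pi)
E
```

```text
[ 0.55312619 -0.42092712  0.21381903]
shift mm [ 1.000e-01 -1.600e+00  1.356e+02] units [ 0.001 -0.011  0.904] yaw now 3.14
turn rad -0.0016 units -0.001
```

View pics/w19.png

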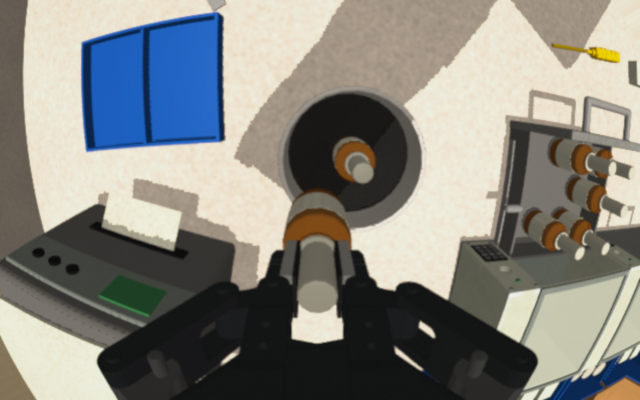

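>>> play_rows --plan '[[5, [0, -0.01, 0.15], 0], [5, [0, 0, 0.25], 0], [5, [0, 0, 0.2], 0], [5, [0, 0, 0.12], 0], [5, [0, 0, 0.1], 0], [5, [0, 0, 0.06], 0], [5, [0, 0, 0.015], 0], [5, [0, 0, 0], 0], [5, [0, 0, 0], 0]]'

```text
time: 40.12
tool_pos: [0.5533, -0.4236, 0.0804]
tool_rot: [0.004, 3.141, -0.001]
wrist_force: [-0.0, 0.1, -1.4]
opening: 0.0168
```

```bash
python3 - <<'E'
from h import *
s=robot.state(); print(s["tool_pos"],s["opening"],s["wrist_force"])
E
```

```text
[ 0.55328802 -0.4236041   0.08036912] 0.016822622182893668 [-0.01959046  0.14522702 -1.35213419]
```

>>> play_rows --plan '[[5, [0, 0.004, 0.008], 0], [5, [0, 0, 0], 0]]'

```text
time: 40.38
tool_pos: [0.553, -0.4228, 0.0785]
tool_rot: [0.004, 3.141, -0.0]
wrist_force: [0.3, -0.1, -0.2]
opening: 0.0169
```

>>> play_rows --plan '[[5, [0, 0, 0.007], 0], [5, [0, 0, 0], 0]]'

```text
time: 40.62
tool_pos: [0.5532, -0.4229, 0.0782]
tool_rot: [0.004, 3.141, -0.001]
wrist_force: [-1.9, 1.0, 7.3]
opening: 0.0168
```

>>> play_rows --plan '[[22, [0, 0, 0], 0], [28, [0, 0, 0], 0], [28, [0, 0, 0], 0], [28, [0, 0, -0.1], 0], [28, [0, 0, -0.3], 0], [28, [0, 0, -0.3], 0], [28, [-0.027, 0.1, -0.11], 0], [28, [-0.1, 0.38, 0], 0], [28, [-0.1, 0.39, 0], 0], [28, [-0.1, 0.39, 0], 0], [28, [-0.1, 0.39, 0], 0], [28, [0, 0.3, 0], 0]]'

```text
time: 42.12
tool_pos: [0.618, -0.1273, 0.1989]
tool_rot: [-0.001, -3.141, -0.001]
wrist_force: [0.6, 0.5, 0.5]
opening: 0.0281
```

>>> play_rows --plan '[[28, [0, 0.12, 0], 0], [28, [0, 0, 0], 0], [28, [0, 0, 0], 0]]'

```text
time: 42.5
tool_pos: [0.6177, -0.1134, 0.199]
tool_rot: [-0.005, -3.142, 0.0]
wrist_force: [-0.1, -0.0, -0.6]
opening: 0.0281
```

```bash
python3 - <<'E'
from h import *
w=cap("wrist","w20"); print(robot.state()["tool_pos"]); step([.617,-.1128,.0835],np.pi)
E
```

```text
[ 0.61766736 -0.11361416  0.19891559]
shift mm [  0.7   0.8 115.4] units [0.004 0.006 0.769] yaw now 3.138
turn rad -0.0036 units -0.0024
```

View pics/w20.png

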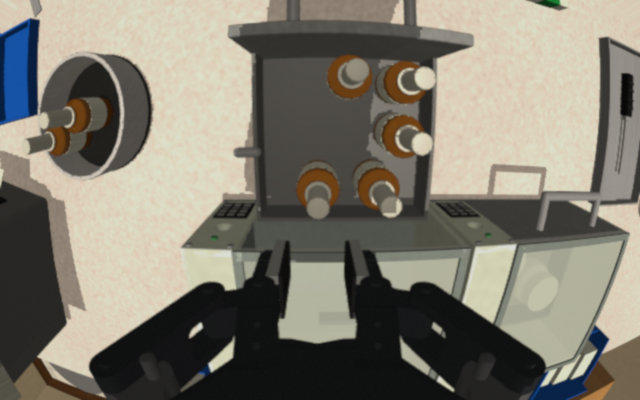

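>>> play_rows --plan '[[28, [0.004, 0.004, 0.15], -0.002], [28, [0, 0, 0.25], 0], [28, [0, 0, 0.2], 0], [28, [0, 0, 0.1], 0], [28, [0, 0, 0.05], 0], [28, [0, 0, 0.02], 0], [28, [0, 0, 0], 0], [5, [0, 0, 0], 0], [5, [0, 0, 0], 0], [5, [0, 0, 0], 0]]'

```text
time: 43.8
tool_pos: [0.6177, -0.1119, 0.0842]
tool_rot: [-0.001, 3.14, -0.0]
wrist_force: [-0.6, -0.6, 6.6]
opening: 0.0172
```

```bash
python3 - <<'E'
from h import *
s=robot.state(); print(s["tool_pos"],s["opening"],s["wrist_force"])
E
```

```text
[ 0.6176546  -0.11186232  0.08418834] 0.01723452211656542 [-0.58448861 -0.5743506   6.57023179]
```

>>> play_rows --plan '[[5, [0, 0, -0.06], 0], [5, [0, 0, -0.15], 0], [5, [0, 0, -0.25], 0], [5, [0, 0, -0.3], 0], [5, [0.06, -0.15, -0.11], 0], [5, [0.11, -0.3, 0], 0], [5, [0.12, -0.35, 0], 0], [5, [0.12, -0.35, 0], 0], [5, [0.12, -0.35, 0], 0], [5, [0.12, -0.3, 0], 0], [5, [0.08, -0.2, 0], 0], [5, [0, -0.07, 0], 0]]'

```text
time: 45.3
tool_pos: [0.5069, -0.4239, 0.2142]
tool_rot: [-0.002, -3.141, 0.0]
wrist_force: [0.8, 0.5, -0.2]
opening: 0.0169
```

>>> play_rows --plan '[[5, [0, 0, 0], 0], [5, [0, 0, 0], 0]]'

```text
time: 45.55
tool_pos: [0.5085, -0.4213, 0.2141]
tool_rot: [-0.003, 3.141, 0.0]
wrist_force: [0.3, 0.1, 0.1]
opening: 0.0166
```

```bash
python3 - <<'E'
from h import *
w=cap("wrist","w21"); print(robot.state()["tool_pos"]); step([.508,-.4225,.0782],np.pi)
E
```

```text
[ 0.50850078 -0.42123032  0.21414505]
shift mm [  0.5  -1.3 135.9] units [ 0.003 -0.009  0.906] yaw now -3.1395
turn rad 0.0021 units 0.0014
```

View pics/w21.png

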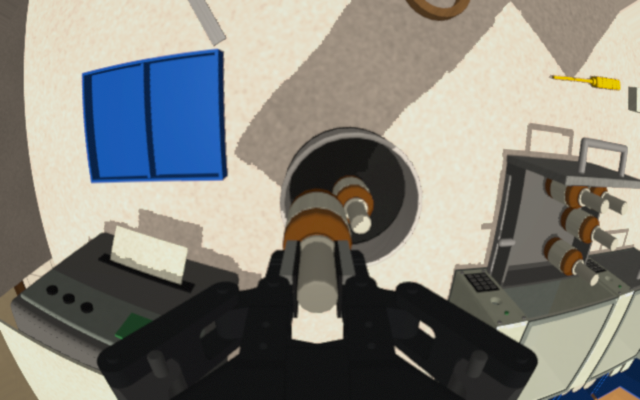

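>>> play_rows --plan '[[5, [0.003, -0.006, 0.15], 0.001], [5, [0, 0, 0.25], 0], [5, [0, 0, 0.2], 0], [5, [0, 0, 0.12], 0], [5, [0, 0, 0.1], 0], [5, [0, 0, 0.06], 0], [5, [0, 0, 0.012], 0], [5, [0, 0, 0], 0], [5, [0, 0, 0], 0]]'

```text
time: 46.72
tool_pos: [0.5077, -0.4235, 0.0808]
tool_rot: [0.001, 3.141, -0.001]
wrist_force: [0.3, 0.8, -0.8]
opening: 0.0169
```

```bash
python3 - <<'E'
from h import *
s=robot.state(); print(s["tool_pos"],s["opening"],s["wrist_force"])
E
```

```text
[ 0.50767651 -0.4235475   0.08077063] 0.016946908541147082 [ 0.28566304  0.79293554 -0.83877364]
```

>>> play_rows --plan '[[5, [0, 0.005, 0.01], 0], [5, [0, 0, 0.007], 0], [5, [0, 0, 0], 0]]'

```text
time: 47.1
tool_pos: [0.5077, -0.4227, 0.0783]
tool_rot: [0.001, 3.141, -0.001]
wrist_force: [-0.6, 0.6, 6.6]
opening: 0.0169
```

>>> play_rows --plan '[[22, [0, 0, 0], 0], [28, [0, 0, 0], 0], [28, [0, 0, 0], 0], [28, [0, 0, -0.1], 0], [28, [0, 0, -0.3], 0], [28, [0, 0, -0.3], 0], [28, [0, 0.1, -0.11], 0], [28, [-0.01, 0.38, 0], 0], [28, [-0.01, 0.39, 0], 0], [28, [-0.01, 0.39, 0], 0], [28, [-0.01, 0.39, 0], 0], [28, [-0.01, 0.35, 0], 0]]'

```text
time: 48.6
tool_pos: [0.5146, -0.1202, 0.1994]
tool_rot: [0.0, 3.141, 0.0]
wrist_force: [1.3, 0.2, 0.1]
opening: 0.0282
```

>>> play_rows --plan '[[28, [0, 0.25, 0], 0], [28, [0, 0, 0], 0], [28, [0, 0, 0], 0]]'

```text
time: 48.98
tool_pos: [0.515, -0.0851, 0.1992]
tool_rot: [0.001, 3.142, -0.0]
wrist_force: [0.0, -0.5, -0.6]
opening: 0.0277
```

```bash
python3 - <<'E'
from h import *
w=cap("wrist","w22"); print(robot.state()["tool_pos"]); step([.515,-.085,.0835],np.pi)
E
```

```text
[ 0.51506584 -0.08550553  0.19917413]
shift mm [1.000e-01 5.000e-01 1.157e+02] units [0.    0.003 0.771] yaw now 3.1404
turn rad -0.0012 units -0.0008
```

View pics/w22.png

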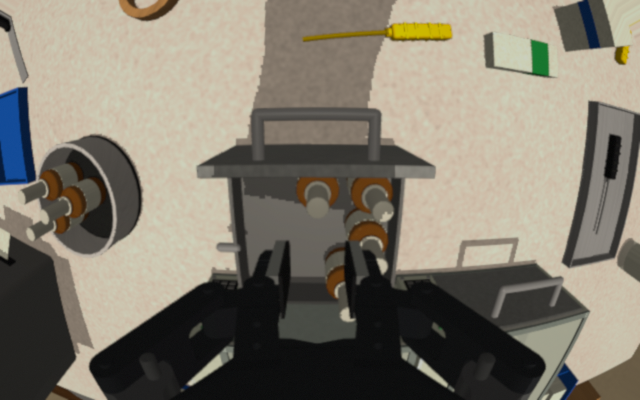

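>>> play_rows --plan '[[28, [0, 0.003, 0.15], 0], [28, [0, 0, 0.25], 0], [28, [0, 0, 0.2], 0], [28, [0, 0, 0.1], 0], [28, [0, 0, 0.05], 0], [28, [0, 0, 0.02], 0], [28, [0, 0, 0], 0], [5, [0, 0, 0], 0], [5, [0, 0, 0], 0], [5, [0, 0, 0], 0]]'

```text
time: 50.28
tool_pos: [0.5158, -0.0847, 0.0844]
tool_rot: [0.001, 3.14, -0.0]
wrist_force: [-0.2, 0.3, 6.2]
opening: 0.0175
```

```bash
python3 - <<'E'
from h import *
s=robot.state(); print(s["tool_pos"],s["opening"],s["wrist_force"])
E
```

```text
[ 0.51576997 -0.08467642  0.08435335] 0.017518285806051564 [-0.21619082  0.31932262  6.24511155]
```

>>> play_rows --plan '[[5, [0, 0, -0.06], 0], [5, [0, 0, -0.15], 0], [5, [0, 0, -0.25], 0], [5, [0, 0, -0.3], 0], [5, [-0.04, -0.15, -0.11], 0], [5, [-0.06, -0.3, 0], 0], [5, [-0.07, -0.35, 0], 0], [5, [-0.07, -0.35, 0], 0], [5, [-0.07, -0.35, 0], 0], [5, [-0.06, -0.28, 0], 0], [5, [-0.03, -0.16, 0], 0], [5, [0, -0.05, 0], 0]]'

```text
time: 51.78
tool_pos: [0.5748, -0.3843, 0.2138]
tool_rot: [-0.003, -3.141, -0.0]
wrist_force: [-0.6, 1.6, -0.9]
opening: 0.0168
```

>>> play_rows --plan '[[5, [0, 0, 0], 0], [5, [0, 0, 0], 0]]'

```text
time: 52.02
tool_pos: [0.575, -0.3821, 0.2146]
tool_rot: [-0.0, 3.141, 0.0]
wrist_force: [0.2, 0.0, -0.2]
opening: 0.0173
```

```bash
python3 - <<'E'
from h import *
w=cap("wrist","w23"); print(robot.state()["tool_pos"]); step([.5755,-.3832,.0784],np.pi); c=cap("scene"); crop(c,100,180,300,330,4,"s23")
E
```

```text
[ 0.57511377 -0.38213105  0.21462706]
shift mm [ -0.3  -1.1 136.2] units [-0.002 -0.007  0.908] yaw now -3.1414
turn rad 0.0002 units 0.0001
```

View pics/w23.png

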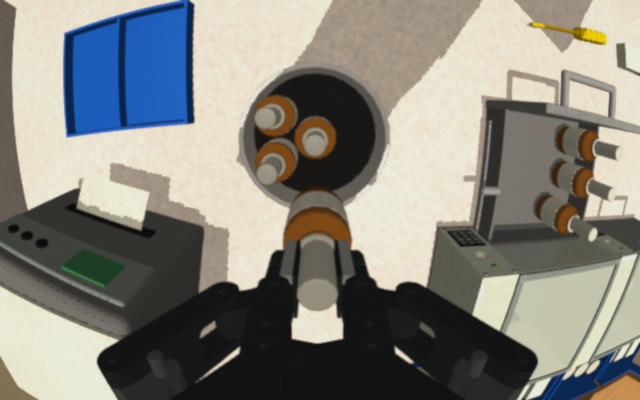

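View pics/s23.png

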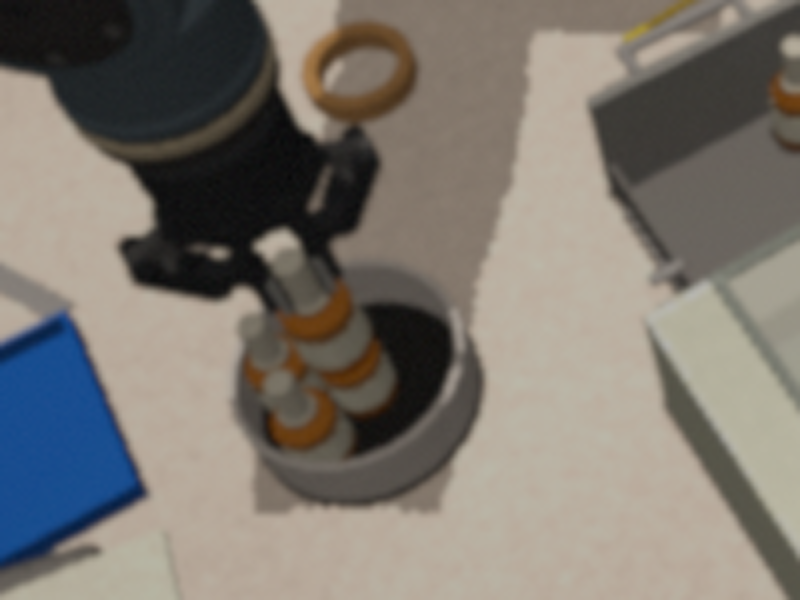

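```bash
python3 - <<'E'
from tub import *
w=cap("wrist"); crop(w,235,60,395,210,5,"w23c")
E
```

```text
(no output)
```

View pics/w23c.png

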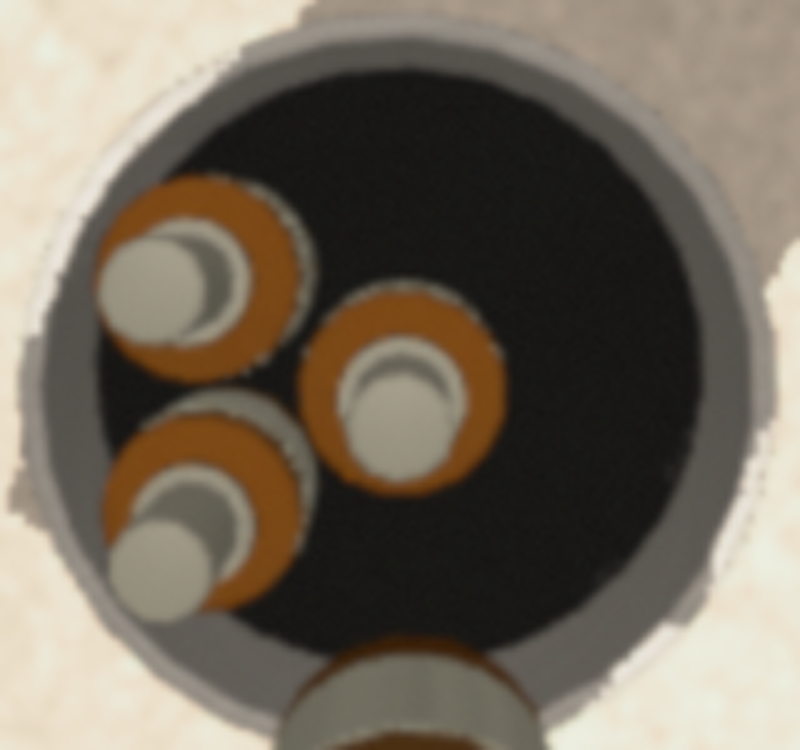

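```bash
python3 - <<'E'
from tub import *
w=cap("wrist"); k=(235,60,5)
fl=[(400,70),(300,85),(560,105),(640,190),(690,290),(702,380),(680,480),(630,565),(540,630),(200,150),(98,370)]
c,r,e=fit(px(w,fl,*k,.006)); print("floor",np.round(c,4),round(r,4),np.round(e*1000,1))
I=[(400,38),(250,75),(150,155),(70,280),(45,400),(75,520),(140,630),(550,70),(660,160),(730,280),(752,400),(720,520),(640,630)]
c,r,e=fit(px(w,I,*k,.062)); print("rim in",np.round(c,4),round(r,4),np.round(e*1000,1))
for n,p in dict(ctr=(397,430),E=(152,291),G=(160,570)).items(): q=px(w,[p],*k,.114)[0]; print(n,np.round(q,4))
E
```

```text
floor [ 0.5312 -0.384 ] 0.0688 [-0.3  0.2  1.6 -0.7 -0.6 -0.1 -0.   0.6 -0.3 -0.9  0.4]
rim in [ 0.5305 -0.3843] 0.0675 [ 0.7 -0.1 -1.6 -0.8  0.7 -0.   1.3  1.  -0.3 -0.2  0.8 -0.3 -1.2]
ctr [ 0.5303 -0.3839]
E [ 0.5078 -0.4221]
G [ 0.5527 -0.4222]
```

>>> play_rows --plan '[[5, [-0.002, -0.006, 0.15], 0], [5, [0, 0, 0.25], 0], [5, [0, 0, 0.2], 0], [5, [0, 0, 0.12], 0], [5, [0, 0, 0.1], 0], [5, [0, 0, 0.06], 0], [5, [0, 0, 0.015], 0], [5, [0, 0, 0], 0], [5, [0, 0, 0], 0]]'

```text
time: 53.35
tool_pos: [0.5756, -0.3843, 0.0805]
tool_rot: [0.001, 3.141, -0.001]
wrist_force: [-0.6, -0.5, -0.6]
opening: 0.0168
```

```bash
python3 - <<'E'
from h import *
s=robot.state(); print(s["tool_pos"],s["opening"],s["wrist_force"])
E
```

```text
[ 0.57557254 -0.38425105  0.08050395] 0.01675951137245336 [-0.63361963 -0.45889304 -0.56786389]
```

>>> play_rows --plan '[[5, [0, 0.003, 0.008], 0], [5, [0, 0, 0.007], 0], [5, [0, 0, 0], 0]]'

```text
time: 53.72
tool_pos: [0.5756, -0.3838, 0.0784]
tool_rot: [0.001, 3.141, -0.001]
wrist_force: [-1.9, 1.7, 7.2]
opening: 0.0169
```

>>> play_rows --plan '[[22, [0, 0, 0], 0], [28, [0, 0, 0], 0], [28, [0, 0, 0], 0], [28, [0, 0, -0.1], 0], [28, [0, 0, -0.3], 0], [28, [0, 0, -0.3], 0], [28, [0.02, 0.12, -0.11], 0], [28, [0.07, 0.37, 0], 0], [28, [0.08, 0.38, 0], 0], [28, [0.08, 0.38, 0], 0], [28, [0.08, 0.38, 0], 0], [28, [0.055, 0.35, 0], 0]]'

```text
time: 55.22
tool_pos: [0.5165, -0.0843, 0.1994]
tool_rot: [0.001, 3.141, 0.0]
wrist_force: [1.2, 1.0, 0.2]
opening: 0.028
```

>>> play_rows --plan '[[28, [0, 0.25, 0], 0], [28, [0, 0.095, 0], 0], [28, [0, 0, 0], 0], [28, [0, 0, 0], 0]]'

```text
time: 55.72
tool_pos: [0.5178, -0.0357, 0.199]
tool_rot: [-0.003, -3.141, 0.0]
wrist_force: [0.1, 0.7, -1.1]
opening: 0.0281
```

```bash
python3 - <<'E'
from h import *
w=cap("wrist","w24"); print(robot.state()["tool_pos"]); step([.5178,-.035,.0835],np.pi)
E
```

```text
[ 0.51778938 -0.03585465  0.1990014 ]
shift mm [ -0.    0.9 115.5] units [-0.     0.006  0.77 ] yaw now 3.1395
turn rad -0.002 units -0.0014
```

View pics/w24.png

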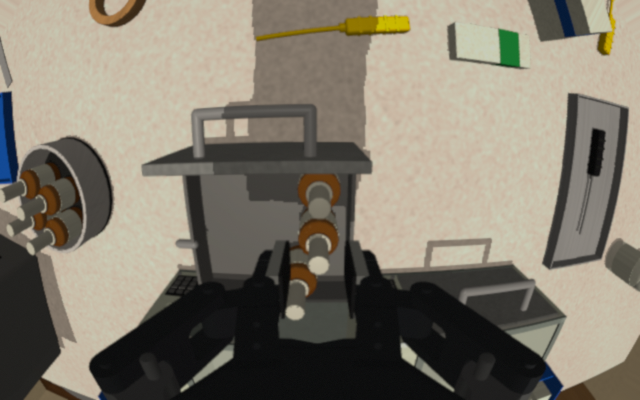

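>>> play_rows --plan '[[28, [0, 0.005, 0.15], -0.001], [28, [0, 0, 0.25], 0], [28, [0, 0, 0.2], 0], [28, [0, 0, 0.1], 0], [28, [0, 0, 0.05], 0], [28, [0, 0, 0.02], 0], [28, [0, 0, 0], 0], [5, [0, 0, 0], 0], [5, [0, 0, 0], 0], [5, [0, 0, 0], 0]]'

```text
time: 57.02
tool_pos: [0.5183, -0.0341, 0.0843]
tool_rot: [-0.001, 3.14, -0.0]
wrist_force: [-1.3, -1.2, 6.5]
opening: 0.017
```

```bash
python3 - <<'E'
from h import *
s=robot.state(); print(s["tool_pos"],s["opening"],s["wrist_force"])
E
```

```text
[ 0.51832023 -0.03405524  0.08434087] 0.017049444851034712 [-1.32407934 -1.16630134  6.45286339]
```

>>> play_rows --plan '[[5, [0, 0, -0.06], 0], [5, [0, 0, -0.15], 0], [5, [0, 0, -0.25], 0], [5, [0, 0, -0.3], 0], [5, [0, -0.15, -0.11], 0], [5, [0.03, -0.3, 0], 0], [5, [0.04, -0.36, 0], 0], [5, [0.04, -0.36, 0], 0], [5, [0.04, -0.36, 0], 0], [5, [0.04, -0.36, 0], 0], [5, [0.03, -0.28, 0], 0], [5, [0, -0.16, 0], 0]]'

```text
time: 58.52
tool_pos: [0.4842, -0.3856, 0.2144]
tool_rot: [-0.002, -3.141, 0.0]
wrist_force: [0.0, 0.7, -1.0]
opening: 0.0169
```

>>> play_rows --plan '[[5, [0, 0, 0], 0], [5, [0, 0, 0], 0], [5, [0, 0, 0], 0]]'

```text
time: 58.9
tool_pos: [0.4852, -0.3827, 0.2144]
tool_rot: [-0.003, 3.141, 0.0]
wrist_force: [0.5, -0.2, -0.9]
opening: 0.017
```

```bash
python3 - <<'E'
from h import *
w=cap("wrist","w25"); print(robot.state()["tool_pos"]); step([.4855,-.3837,.0784],np.pi)
E
```

```text
[ 0.48524036 -0.38275466  0.21443218]
shift mm [ -0.2  -0.9 136. ] units [-0.002 -0.006  0.907] yaw now -3.1399
turn rad 0.0017 units 0.0011
```

View pics/w25.png

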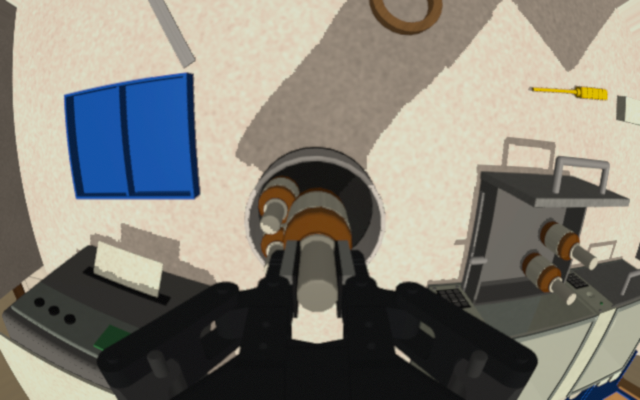

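>>> play_rows --plan '[[5, [-0.001, -0.004, 0.15], 0.001], [5, [0, 0, 0.25], 0], [5, [0, 0, 0.2], 0], [5, [0, 0, 0.12], 0], [5, [0, 0, 0.1], 0], [5, [0, 0, 0.06], 0], [5, [0, 0, 0.014], 0], [5, [0, 0, 0], 0], [5, [0, 0, 0], 0]]'

```text
time: 60.08
tool_pos: [0.4855, -0.3844, 0.0806]
tool_rot: [0.001, 3.141, -0.001]
wrist_force: [0.3, 0.1, -0.9]
opening: 0.0172
```

```bash
python3 - <<'E'
from h import *
s=robot.state(); print(s["tool_pos"],s["opening"],s["wrist_force"])
E
```

```text
[ 0.48548083 -0.38441046  0.08059831] 0.01720953395783679 [ 0.26223391  0.09317825 -0.8739817 ]
```

>>> play_rows --plan '[[5, [0, 0.003, 0.008], 0], [5, [0, 0, 0.007], 0], [5, [0, 0, 0], 0]]'

```text
time: 60.45
tool_pos: [0.4855, -0.3839, 0.0784]
tool_rot: [0.001, 3.141, -0.001]
wrist_force: [-1.4, 0.9, 7.4]
opening: 0.0169
```

>>> play_rows --plan '[[22, [0, 0, 0], 0], [28, [0, 0, 0], 0], [28, [0, 0, 0], 0], [28, [0, 0, -0.1], 0], [28, [0, 0, -0.3], 0], [28, [0, 0, -0.3], 0], [28, [-0.04, 0.12, -0.11], 0], [28, [-0.1, 0.37, 0], 0], [28, [-0.1, 0.38, 0], 0], [28, [-0.1, 0.38, 0], 0], [28, [-0.1, 0.38, 0], 0], [28, [-0.1, 0.35, 0], 0]]'

```text
time: 61.95
tool_pos: [0.5664, -0.0841, 0.1995]
tool_rot: [-0.0, -3.142, -0.0]
wrist_force: [0.1, -1.1, 0.2]
opening: 0.0278
```

>>> play_rows --plan '[[28, [0, 0.25, 0], 0], [28, [0, 0.095, 0], 0], [28, [0, 0, 0], 0], [28, [0, 0, 0], 0]]'

```text
time: 62.45
tool_pos: [0.5664, -0.0361, 0.1993]
tool_rot: [-0.003, -3.142, 0.0]
wrist_force: [-0.5, -0.7, -0.4]
opening: 0.028
```

```bash
python3 - <<'E'
from h import *
w=cap("wrist","w26"); print(robot.state()["tool_pos"]); step([.5668,-.0352,.0835],np.pi)
E
```

```text
[ 0.56640848 -0.03619423  0.19924808]
shift mm [ -0.4   1.  115.7] units [-0.003  0.007  0.772] yaw now 3.1394
turn rad -0.0022 units -0.0014
```

View pics/w26.png

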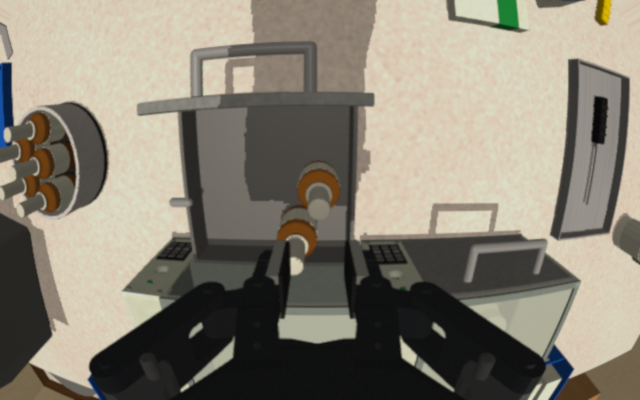

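>>> play_rows --plan '[[28, [-0.002, 0.005, 0.15], -0.001], [28, [0, 0, 0.25], 0], [28, [0, 0, 0.2], 0], [28, [0, 0, 0.1], 0], [28, [0, 0, 0.05], 0], [28, [0, 0, 0.02], 0], [28, [0, 0, 0], 0], [5, [0, 0, 0], 0], [5, [0, 0, 0], 0], [5, [0, 0, 0], 0]]'

```text
time: 63.75
tool_pos: [0.5673, -0.0343, 0.0845]
tool_rot: [-0.001, 3.14, -0.0]
wrist_force: [-0.2, -0.8, 7.3]
opening: 0.0171
```

```bash
python3 - <<'E'
from h import *
s=robot.state(); print(s["tool_pos"],s["opening"],s["wrist_force"])
E
```

```text
[ 0.56730374 -0.03432764  0.08447136] 0.01711232015489635 [-0.20170745 -0.82775706  7.30031774]
```

>>> play_rows --plan '[[5, [0, 0, -0.06], 0], [5, [0, 0, -0.15], 0], [5, [0, 0, -0.25], 0], [5, [0, 0, -0.3], 0], [5, [0, -0.15, -0.11], 0], [5, [0.02, -0.3, 0], 0], [5, [0.025, -0.35, 0], 0], [5, [0.025, -0.35, 0], 0], [5, [0.025, -0.35, 0], 0], [5, [0, -0.3, 0], 0], [5, [0, -0.2, 0], 0], [5, [0, -0.07, 0], 0]]'

```text
time: 65.25
tool_pos: [0.5523, -0.3463, 0.2143]
tool_rot: [-0.001, -3.141, -0.0]
wrist_force: [0.5, 0.5, -1.3]
opening: 0.017
```

>>> play_rows --plan '[[5, [0, 0, 0], 0], [5, [0, 0, 0], 0], [5, [0, 0, 0], 0]]'

```text
time: 65.62
tool_pos: [0.553, -0.3438, 0.2146]
tool_rot: [-0.003, 3.141, -0.0]
wrist_force: [-0.0, -0.1, -1.0]
opening: 0.0167
```

```bash
python3 - <<'E'
from h import *
w=cap("wrist","w27"); print(robot.state()["tool_pos"]); step([.553,-.345,.0785],np.pi)
E
```

```text
[ 0.55295813 -0.34396902  0.21454844]
shift mm [ -0.  -1. 136.] units [-0.    -0.007  0.907] yaw now -3.1399
turn rad 0.0017 units 0.0011
```

View pics/w27.png

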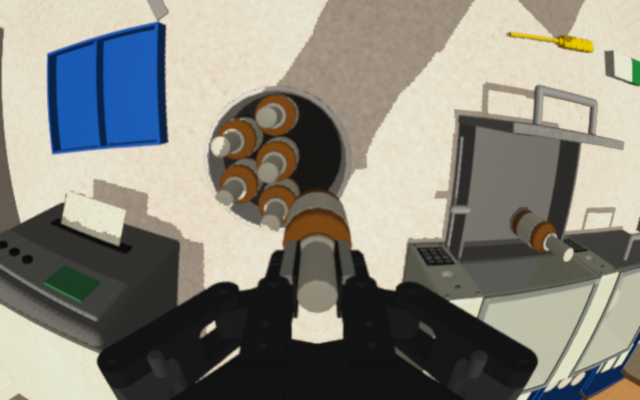

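>>> play_rows --plan '[[5, [0, -0.003, 0.15], 0.001], [5, [0, 0, 0.25], 0], [5, [0, 0, 0.2], 0], [5, [0, 0, 0.12], 0], [5, [0, 0, 0.1], 0], [5, [0, 0, 0.06], 0], [5, [0, 0, 0.014], 0], [5, [0, 0, 0], 0], [5, [0, 0, 0], 0]]'

```text
time: 66.8
tool_pos: [0.5531, -0.3454, 0.0808]
tool_rot: [0.001, 3.141, -0.001]
wrist_force: [0.3, 0.1, -0.7]
opening: 0.0168
```

```bash
python3 - <<'E'
from h import *
s=robot.state(); print(s["tool_pos"],s["opening"],s["wrist_force"])
E
```

```text
[ 0.55305239 -0.3454372   0.08075683] 0.016828819807124383 [ 0.29046047  0.06016858 -0.71378026]
```

>>> play_rows --plan '[[5, [0, 0.003, 0.008], 0], [5, [0, 0, 0.007], 0], [5, [0, 0, 0], 0]]'

```text
time: 67.18
tool_pos: [0.553, -0.345, 0.0786]
tool_rot: [0.001, 3.141, -0.001]
wrist_force: [-1.6, 0.5, 6.6]
opening: 0.0174
```

>>> play_rows --plan '[[22, [0, 0, 0], 0], [28, [0, 0, 0], 0], [28, [0, 0, 0], 0], [28, [0, 0, -0.1], 0], [28, [0, 0, -0.3], 0], [28, [0, 0, -0.3], 0], [28, [-0.032, 0.1, -0.11], 0], [28, [-0.08, 0.33, 0], 0], [28, [-0.08, 0.36, 0], 0], [28, [-0.08, 0.36, 0], 0], [28, [-0.08, 0.35, 0], 0], [28, [-0.07, 0.28, 0], 0]]'

```text
time: 68.68
tool_pos: [0.6163, -0.0751, 0.1997]
tool_rot: [0.001, -3.141, -0.0]
wrist_force: [0.1, -0.1, 0.1]
opening: 0.0281
```

>>> play_rows --plan '[[28, [0, 0.145, 0], 0], [28, [0, 0, 0], 0], [28, [0, 0, 0], 0], [28, [0, 0, 0], 0]]'

```text
time: 69.18
tool_pos: [0.6161, -0.0573, 0.1994]
tool_rot: [-0.004, -3.142, 0.0]
wrist_force: [0.1, 0.0, 0.7]
opening: 0.0279
```

```bash
python3 - <<'E'
from h import *
w=cap("wrist","w28"); print(robot.state()["tool_pos"]); step([.6165,-.0562,.0835],np.pi)
E
```

```text
[ 0.61613078 -0.05715703  0.19941991]
shift mm [ -0.4   1.  115.9] units [-0.002  0.006  0.773] yaw now 3.1394
turn rad -0.0022 units -0.0015
```

View pics/w28.png

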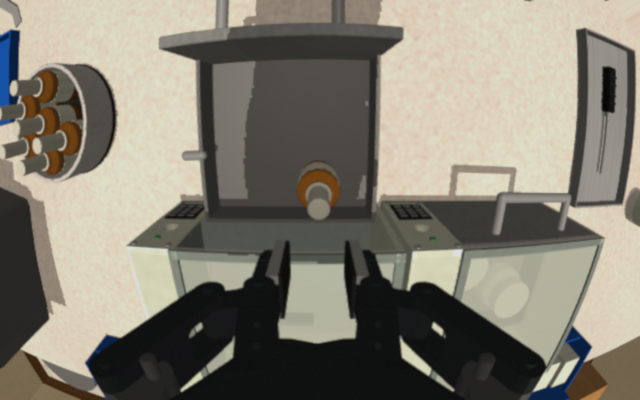

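>>> play_rows --plan '[[28, [-0.001, 0.004, 0.15], -0.001], [28, [0, 0, 0.25], 0], [28, [0, 0, 0.2], 0], [28, [0, 0, 0.1], 0], [28, [0, 0, 0.05], 0], [28, [0, 0, 0.02], 0], [28, [0, 0, 0], 0], [5, [0, 0, 0], 0], [5, [0, 0, 0], 0], [5, [0, 0, 0], 0]]'

```text
time: 70.47
tool_pos: [0.6169, -0.0556, 0.0847]
tool_rot: [-0.001, 3.14, -0.0]
wrist_force: [-0.5, -0.4, 6.2]
opening: 0.017
```

```bash
python3 - <<'E'
from h import *
s=robot.state(); print(s["tool_pos"],s["opening"],s["wrist_force"])
E
```

```text
[ 0.61692667 -0.05555877  0.0846889 ] 0.01702780400137346 [-0.45698527 -0.36745979  6.22377714]
```

>>> play_rows --plan '[[5, [0, 0, -0.06], 0], [5, [0, 0, -0.15], 0], [5, [0, 0, -0.25], 0], [5, [0, 0, -0.3], 0], [5, [0.06, -0.15, -0.11], 0], [5, [0.11, -0.28, 0], 0], [5, [0.13, -0.33, 0], 0], [5, [0.13, -0.33, 0], 0], [5, [0.13, -0.33, 0], 0], [5, [0.1, -0.28, 0], 0], [5, [0.066, -0.17, 0], 0], [5, [0, -0.06, 0], 0]]'

```text
time: 71.97
tool_pos: [0.507, -0.3464, 0.2148]
tool_rot: [0.002, 3.142, -0.0]
wrist_force: [-0.3, 0.6, -0.2]
opening: 0.0174
```

>>> play_rows --plan '[[5, [0, 0, 0], 0], [5, [0, 0, 0], 0], [5, [0, 0, 0], 0]]'

```text
time: 72.35
tool_pos: [0.5081, -0.3442, 0.2145]
tool_rot: [-0.003, 3.142, 0.0]
wrist_force: [-0.4, 0.1, -0.4]
opening: 0.0168
```

```bash
python3 - <<'E'
from h import *
w=cap("wrist","w29"); print(robot.state()["tool_pos"]); step([.508,-.345,.0787],np.pi)
E
```

```text
[ 0.50806512 -0.34429708  0.21447914]
shift mm [ 1.000e-01 -7.000e-01  1.358e+02] units [ 0.    -0.005  0.905] yaw now -3.1398
turn rad 0.0018 units 0.0012
```

View pics/w29.png

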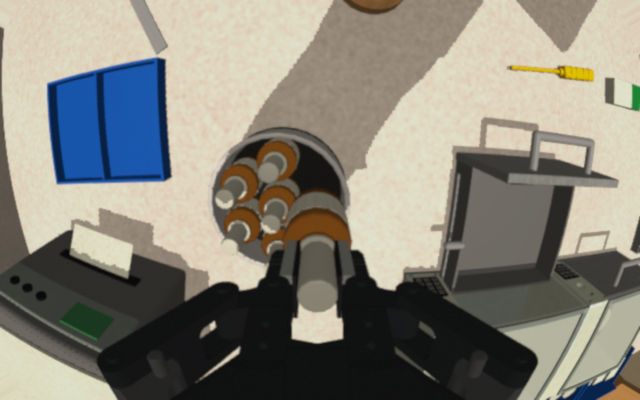

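>>> play_rows --plan '[[5, [0, -0.003, 0.15], 0.001], [5, [0, 0, 0.25], 0], [5, [0, 0, 0.2], 0], [5, [0, 0, 0.12], 0], [5, [0, 0, 0.1], 0], [5, [0, 0, 0.06], 0], [5, [0, 0, 0.012], 0], [5, [0, 0, 0], 0], [5, [0, 0, 0], 0]]'

```text
time: 73.53
tool_pos: [0.508, -0.3457, 0.0812]
tool_rot: [0.001, 3.141, -0.001]
wrist_force: [-0.2, -0.3, -0.4]
opening: 0.0171
```

```bash
python3 - <<'E'
from h import *
s=robot.state(); print(s["tool_pos"],s["opening"],s["wrist_force"])
E
```

```text
[ 0.50804486 -0.34571963  0.08121286] 0.017115004856104742 [-0.15148218 -0.27979438 -0.42428925]
```

>>> play_rows --plan '[[5, [0, 0.004, 0.009], 0], [5, [0, 0, 0.009], 0], [5, [0, 0, 0], 0]]'

```text
time: 73.9
tool_pos: [0.508, -0.3451, 0.0787]
tool_rot: [0.001, 3.141, -0.001]
wrist_force: [-1.2, 1.1, 8.7]
opening: 0.0173
```

>>> play_rows --plan '[[22, [0, 0, 0], 0], [28, [0, 0, 0], 0], [28, [0, 0, 0], 0], [28, [0, 0, -0.1], 0], [28, [0, 0, -0.3], 0], [28, [0, 0, -0.3], 0], [28, [0, 0, -0.2], 0], [28, [-0.2, 0.25, 0], 0], [28, [-0.2, 0.25, 0], 0], [28, [0, 0, 0], 0], [28, [0, 0, 0], 0]]'

```text
time: 75.28
tool_pos: [0.5677, -0.2702, 0.2136]
tool_rot: [0.001, 3.141, -0.001]
wrist_force: [0.2, -0.3, -0.2]
opening: 0.0282
```

```bash
python3 - <<'E'
from h import *
w=cap("wrist","w30"); print(robot.state()["tool_pos"]); c=cap("top","t30"); s=cap("scene"); crop(s,100,180,300,330,4,"s30")
E
```

```text
[ 0.5674156  -0.27055483  0.21345756]
```

View pics/w30.png

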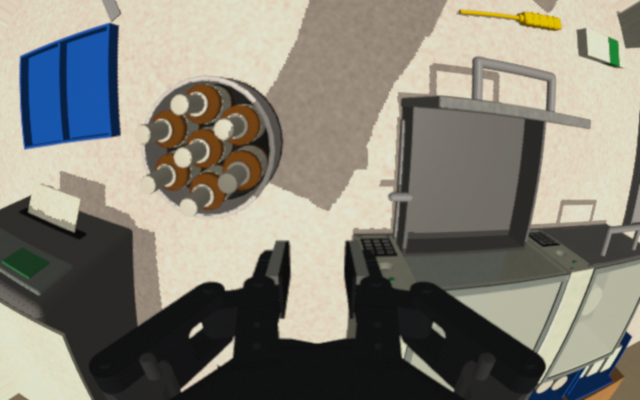

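View pics/s30.png

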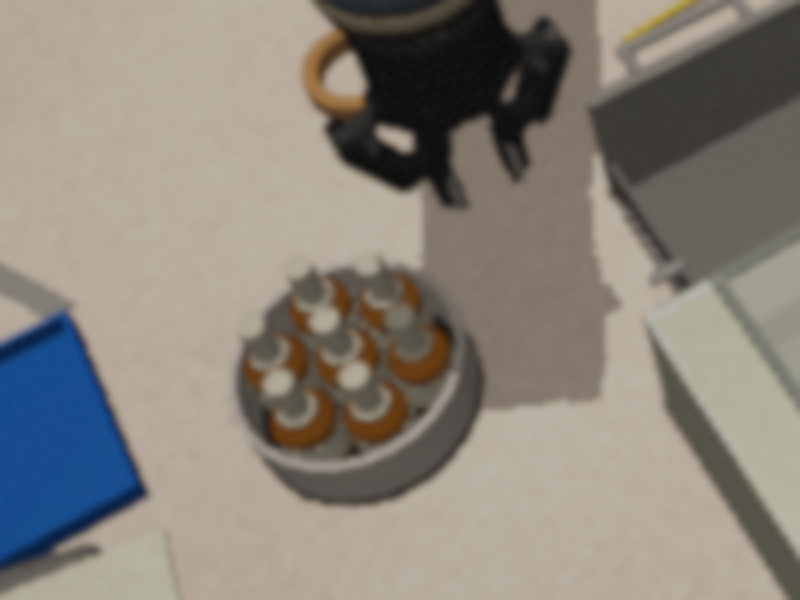

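View pics/t30.png

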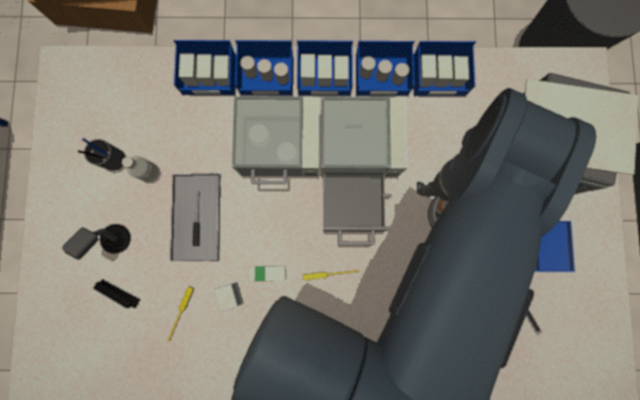

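All seven bottles stand in the tub, one in the middle and six around; the wrist view shows seven caps around (205,145). The tray is empty. Next I'll turn and grip the bar to push it home.

>>> play_rows --plan '[[28, [0.2, 0.3, 0], 0], [28, [0.2, 0.3, 0], 0], [28, [0.2, 0.3, 0], 0], [28, [0.21, 0.333, 0], 0], [28, [0, 0, 0], 0.117], [28, [0, 0, 0], 0.117], [28, [0, 0, 0], 0.117], [28, [0, 0, 0], 0.117], [28, [0, 0, 0], 0.117], [28, [0, 0, 0], 0.117], [28, [0, 0, 0], 0.117], [28, [0, 0, 0], 0.117]]'

```text
time: 76.92
tool_pos: [0.4462, -0.0856, 0.2132]
tool_rot: [2.038, 2.391, 0.0]
wrist_force: [0.6, 0.6, 0.2]
opening: 0.0284
```

>>> play_rows --plan '[[26, [0, 0, 0], 0.111], [26, [0, 0, 0.2], 0], [26, [0, 0, 0.18], 0], [26, [0, 0, 0], 0], [26, [0, 0, 0], 0]]'

```text
time: 77.55
tool_pos: [0.4467, -0.0853, 0.157]
tool_rot: [2.222, 2.22, 0.001]
wrist_force: [0.4, -0.3, 0.6]
opening: 0.0258
```

```bash
python3 - <<'E'
from h import *
w=cap("wrist","w31"); print(robot.state()["tool_pos"]); step([.4455,-.0856,.091],np.pi/2)
E
```

```text
[ 0.44699661 -0.08528305  0.15715111]
shift mm [-0.3 -1.6 66.1] units [-0.002 -0.011  0.441] yaw now 1.5698
turn rad -0.001 units -0.0006
```

View pics/w31.png

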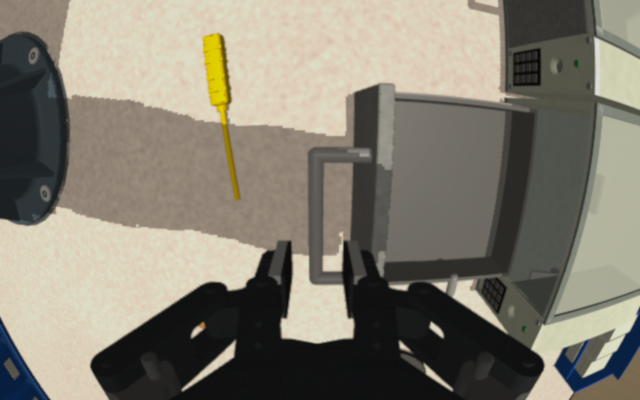

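>>> play_rows --plan '[[26, [0, -0.008, 0.12], 0], [26, [0, 0, 0.15], 0], [26, [0, 0, 0.15], 0], [26, [0, 0, 0], 0], [26, [0, 0, 0], 0], [5, [0, 0, 0], 0], [5, [0, 0, 0], 0], [5, [0, 0, 0], 0]]'

```text
time: 78.6
tool_pos: [0.4461, -0.0851, 0.0941]
tool_rot: [2.221, 2.22, 0.002]
wrist_force: [0.3, 0.8, 7.9]
opening: 0.0083
```

```bash
python3 - <<'E'
from h import *
s=robot.state(); print(s["tool_pos"],s["opening"],s["wrist_force"])
E
```

```text
[ 0.44608464 -0.08509051  0.09407773] 0.0083100754780087 [0.293083   0.83399827 7.93047113]
```

>>> play_rows --plan '[[5, [0, 0.04, 0], 0], [5, [0, 0.08, 0], 0], [5, [0, 0.1, 0], 0], [5, [0, 0.1, 0], 0], [5, [0, 0.1, 0], 0], [5, [0, 0.1, 0], 0], [5, [0, 0.1, 0], 0], [5, [0, 0.1, 0], 0], [5, [0, 0.08, 0], 0], [5, [0, 0.06, 0], 0], [5, [0, 0, 0], 0]]'

```text
time: 79.97
tool_pos: [0.5757, -0.0854, 0.0941]
tool_rot: [2.22, 2.219, 0.002]
wrist_force: [0.7, -3.0, 6.7]
opening: 0.0082
```

>>> play_rows --plan '[[5, [0, 0.06, 0], 0], [5, [0, 0.06, 0], 0], [5, [0, 0.05, 0], 0], [5, [0, 0.03, 0], 0], [5, [0, 0, 0], 0]]'

```text
time: 80.6
tool_pos: [0.6051, -0.0855, 0.0941]
tool_rot: [2.221, 2.219, 0.001]
wrist_force: [-0.2, -2.2, 5.6]
opening: 0.0083
```

>>> play_rows --plan '[[5, [0, 0.02, 0], 0], [5, [0, 0.02, 0], 0], [5, [0, 0.013, 0], 0], [5, [0, 0, 0], 0]]'

```text
time: 81.1
tool_pos: [0.6128, -0.0855, 0.0941]
tool_rot: [2.221, 2.219, 0.001]
wrist_force: [-1.8, -2.4, 6.4]
opening: 0.0084
```

>>> play_rows --plan '[[5, [0, 0.013, 0], 0], [5, [0, 0, 0], 0], [5, [0, 0, 0], 0]]'

```text
time: 81.47
tool_pos: [0.6146, -0.0855, 0.0941]
tool_rot: [2.221, 2.219, 0.0]
wrist_force: [-2.7, -2.4, 7.0]
opening: 0.0085
```

>>> play_rows --plan '[[5, [0, 0.013, 0], 0], [5, [0, 0, 0], 0]]'

```text
time: 81.72
tool_pos: [0.6149, -0.0855, 0.094]
tool_rot: [-2.222, -2.22, 0.003]
wrist_force: [-13.8, -2.3, 15.3]
opening: 0.0079
```

>>> play_rows --plan '[[5, [0, 0.01, 0], 0], [5, [0, 0, 0], 0]]'

```text
time: 81.98
tool_pos: [0.6151, -0.0855, 0.0939]
tool_rot: [-2.221, -2.219, 0.005]
wrist_force: [-24.8, -2.6, 23.4]
opening: 0.0085
```

>>> play_rows --plan '[[5, [0, -0.01, 0], 0], [5, [0, -0.011, 0], 0], [5, [0, 0, 0], 0]]'

```text
time: 82.35
tool_pos: [0.6145, -0.0855, 0.0941]
tool_rot: [2.221, 2.22, -0.0]
wrist_force: [-3.9, -2.0, 8.0]
opening: 0.0084
```

>>> play_rows --plan '[[15, [0, 0, 0], 0], [26, [0, 0, 0], 0], [26, [0, 0, 0], 0], [26, [0, 0, 0], 0], [26, [0, 0, -0.1], 0], [26, [0, 0, -0.25], 0], [26, [0, 0, -0.35], 0], [26, [0, 0, -0.1], 0], [26, [0, 0, 0], 0]]'

```text
time: 83.48
tool_pos: [0.615, -0.0851, 0.2141]
tool_rot: [2.221, 2.22, 0.002]
wrist_force: [-0.8, 0.2, 0.1]
opening: 0.0262
```

```bash
python3 - <<'E'
from h import *
w=cap("wrist","w32"); print(robot.state()["tool_pos"],robot.state()["wrist_force"])
E
```

```text
[ 0.614397   -0.08503547  0.21257335] [-0.35610313  0.17439095  0.18612188]
```

View pics/w32.png

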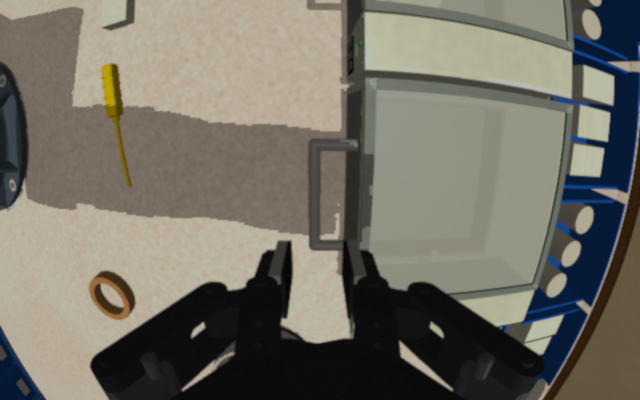

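>>> play_rows --plan '[[26, [0, -0.25, -0.1], 0], [26, [0, -0.35, -0.1], 0], [26, [0, -0.35, 0], 0], [26, [0, -0.35, 0], 0], [26, [0, -0.2, 0], 0], [26, [0, 0, 0], 0], [26, [0, 0, 0], 0]]'

```text
time: 84.4
tool_pos: [0.3895, -0.0849, 0.2422]
tool_rot: [-2.222, -2.22, 0.001]
wrist_force: [1.1, 0.1, 0.0]
opening: 0.0266
```

```bash
python3 - <<'E'
from h import *
c=cap("top","t33"); crop(c,150,80,490,270,2.3,"t33c"); s=cap("scene","s33"); print(robot.state()["tool_pos"])
g=lambda u,v,z:np.round(toz(c,u,v,z),4)
E
```

```text
[ 0.38987766 -0.08484662  0.24226597]
```

View pics/t33c.png

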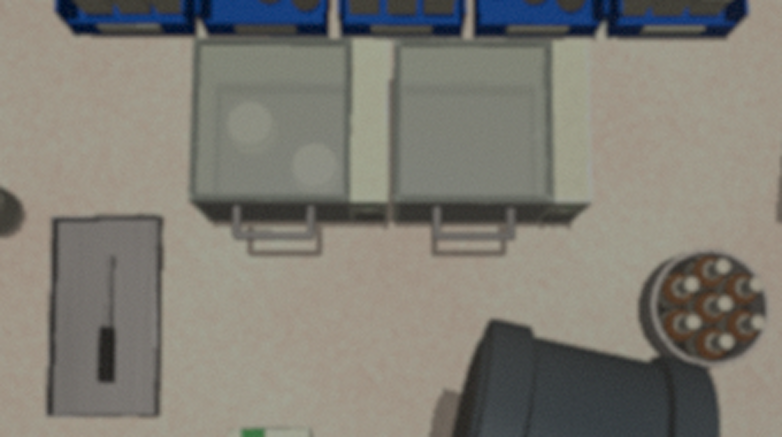

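View pics/s33.png

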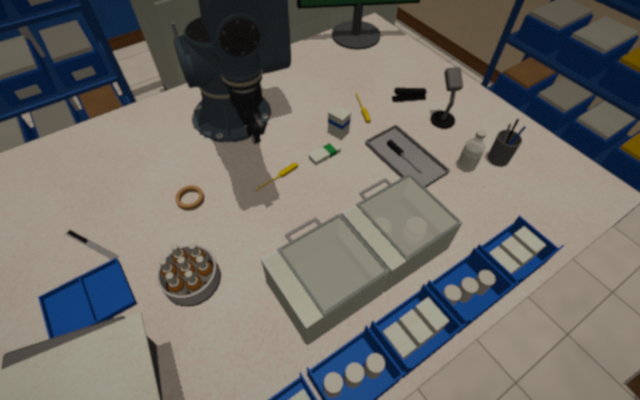

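```bash
python3 - <<'E'
from tub import *
c=cap("top"); k=(150,80,2.3)
C=px(c,[(723,266),(692,284),(748,286),(725,303),(693,322),(751,323),(725,341)],*k,.114)
t=np.array([.5305,-.3838]); m=C.mean(0); print("mean",np.round(m,4)); print(np.round(np.hypot(*(C-m).T),4))
print("pin/dish: handle",px(c,[(106,354)],*k,.02),"tip",px(c,[(112,257)],*k,.012),"dish",px(c,[(55,218),(161,216),(49,414),(158,414)],*k,.022))
print("bars",px(c,[(475,237),(275,236)],*k,.105))
print(robot.state()["time"]); print(order.sign_off())
E
```

```text
mean [ 0.5304 -0.3816]
[0.0451 0.0423 0.0378 0.0031 0.0422 0.0403 0.0446]
pin/dish: handle [[0.47373337 0.37616457]] tip [[0.60010053 0.37561154]] dish [[0.64964624 0.44848075]
 [0.65255247 0.31118344]
 [0.39787824 0.44459188]
 [0.39799326 0.30695781]]
bars [[ 0.61154684 -0.08871997]
 [ 0.61232738  0.15286253]]
84.55
the job is handed in; nothing more can be done
None
```

I finished the job and handed it in at 84.6 s of the 210 s limit; sign-off gives no verdict, so these are my own checks.

**What I did**
- I pushed the release pin through the right-hand unit's hole until its tray sprang open. The other unit was never touched.
- I laid the pin in the steel dish and drew the tray out about 167 mm.
- I set all seven bottles in the tub, one in the middle and six around at about 45 mm.
- I pushed the empty tray back to its hard stop, at about 25 N, and let go.

**Last checks**
- **Bottles:** all seven look upright in the pictures. In the top view the middle one is 3 mm from the group's centre and the rest are 38–45 mm out.
- **Trays:** the emptied tray stayed in after release, and both handles line up within 1 mm in the top view. I could not read the latch angle itself.
- **Pin:** it lies wholly inside the dish. I only judged its height by eye.
- **Bystanders:** the box, carton and tape look to be where they started.

**Disagreements**
- The views of the release hole and of the tub differed by 2–4 mm. I averaged them, and both the pin and the bottles went in without snagging.
- I expected to feel the ejector spring clearly, up to 8 N, while closing the tray. I measured only 2–3 N before the hard stop.

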